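# Seat the kiln controller card in its rack

## Robot

A 6-joint arm with a two-finger parallel gripper is mounted at the origin on a cart in front of the work surface, level with it; the furniture and walls round the work are solid. World frame = base frame: x ahead of the robot, y to its left, z up, the work surface at z = 0. Lengths are in mm, angles in rad, forces in N, time in s.
With the tool pointing down it reaches from about 350 to 775 mm from the base axis. Payload 7.3 kg.
Tool frame: the origin (TCP) lies at the very end of the fingers, on their centre line; the grasp point (between the pads) lies 19 mm behind it (bot.grasp_offset is the distance from the TCP to the grasp point, in mm); z points along the fingers, y is the direction in which the jaws open and shut (so a half turn about z gives the same grasp; the last joint's range is limited). The gripper opens to 92 mm and grips with 3 to 60 N. Pads are 19 mm wide; open, the fingers measure 130 mm over their backs; the gripper's body (75 mm by 190 mm) begins 47 mm behind the grasp point.
Start: joints at [-1.268, 0.342, 1.524, -0, 1.275, -0.146], TCP at [227.813, -473.018, 226.741] pointing down, gripper open.
Joint ranges: [-2.53, 2.53], [-0.77, 2.02], [0.04, 2.7], [-1, 4.14], [0.28, 2.66], [-3.11, 3.11]. Speed limits (rad/s): [2.57, 2.57, 3.14, 3.14, 3.14, 3.14].

## Interface

Orientations are given as [roll, pitch, yaw] about the fixed x, y, z axes, in that order (R = Rz(yaw) Ry(pitch) Rx(roll)).
In Python, from plant import bot gives the robot as it stands.
- The arm moves only by the tool servo_tool, never from a script. Its arguments are lists of equal length, an entry for each row: "angular": the turn, a rotation vector about the world's x, y, z in degrees, a list of three; "slide": the shift along the world's x, y, z in mm, a list of three; "grip": the opening, from -1 (shut) to 1 (fully open), so that 0 is half open. In form: {"angular": [[ax, ay, az], ...], "slide": [[dx, dy, dz], ...], "grip": [grip, ...]}. A call has 1 to 10 rows; each row is the pose to reach, as a shift and turn from the pose commanded when the call began; what a row does not reach only later rows make up. A row lasts 1/12 s, in which the tool goes at most 41.7 mm and 7.16 degrees, less where a joint would pass 70% of its speed; a pose out of reach is approached as far as the arm can. A call with a gripper value outside its range is refused whole. The fingers move at their own pace and stop on an object; the grip force is fixed at half the most. Time passes only in rows, so rows that repeat a pose let the fingers close. It gives the time, the measured TCP pose, the force and the opening at its end, in the units of the state.
- bot.get_obs(): the state, without advancing time (a new reading comes with each control period).
- bot.capture(name): name is "scene" or "top" or "wrist"; returns a dict with "img" (420x560x3 uint8, blue, green, red), "range_z" (420x560 float32, mm along the optical axis (not along the pixel's ray), 0 where there is no reading), "fov_y" (degrees; the focal length in pixels is half the picture's height over the tangent of half this angle, whatever the lens; pixels are square), "cx", "cy" (the principal point, pixels), "R" (3x3) and "t" (3): a world point X has camera coordinates R X + t; the wrist camera has in their place "T_tool_cam" (4x4, takes a point from camera to tool coordinates, whose origin is the TCP and whose axes are the flange's). Camera axes: x right, y down, z forward; pixel columns grow to the right and rows downward; lengths in mm; the calibration is good to about 2 mm. The wrist camera is an equidistant fisheye: a pixel r from the principal point sees the ray r / f radians off the axis. A picture is of the moment at which its call begins: read the wrist's pose just before it.
- bot.close_job(): hands the job in, once; it reports no verdict.
The state is a dict: "time": time; "joint_positions": joint angles; "dq": joint speeds; "tau": joint torques, N m; "tool_pos": TCP position; "tcp_rot": TCP orientation; "contact_force": force on the tool from outside, world axes, zero at the start; "moment": the same for the moment, N m; "grip_width": finger opening in mm.
Only numpy, scipy, OpenCV 4.12 (cv2) and the standard library are available. Lean on these libraries where they do the work, as an engineer would, in place of code of your own. Each camera call takes 0.05 s, during which the arm holds its last target.

## Task

Take the circuit card from its wooden stand and slide it down between the two guides of the aluminium card rack until its lower edge rests on the socket; do not ram it home by hand. Then swing both levers inward so that their noses press the card's shoulders down, until each lever stops firmly and the card is fully home on both sides, without forcing them further. Leave the other things on the bench alone and let go of everything at the end.

Things in the scene. Friction and masses are not known exactly. Their poses are not given: they have to be found in the camera images.
- card: Dark green circuit card, 4 mm thick (its x), 110 mm wide (its y), 120 g, standing on its lower edge (z up). From the lower edge to the two flat shoulders is 75 mm; between them a plain tab 40 mm wide goes up to 107 mm. Small flat black parts up to 5 mm high on its +x face, none on the tab. Origin at the middle of the lower edge, in mid-thickness. It may go into the rack either way round.
- card_tab (a point): Point in the middle of the card's tab, 91 mm above its lower edge: a good place to hold, across the 4 mm thickness from above.
- stand: Fixed wooden block 58 x 128 x 40 mm with a slot along its y axis; the card stands upright in the slot, on its floor 10 mm above the bench, with about 0.8 mm of play each face. Origin at the centre of its underside on the bench.
- rack: Fixed aluminium card rack: base 90 x 190 x 10 mm, origin at the centre of its underside, z up (heights below are above it; it stands on a 4 mm sheet tray). Two uprights face each other along y, each with a black vertical groove in the plane x = 0: 6 mm wide (for the 4 mm card), 116 mm from floor to floor (for the 110 mm card), lips 98 mm apart. A lever is hinged on top of each upright.
- guide_mouth (a point): Point midway between the two grooves 90 mm above the rack's underside, where they begin; above it they flare up to 100 mm height (there about 16 mm wide in x, 120 mm floor to floor). At 53 to 81 mm height a sprung leaf spring in each groove presses on the card's face, so that past them the card does not fall by itself but must be pushed with roughly 2 to 8 N.
- socket_mouth (a point): Point midway between the grooves, 28 mm above the rack's underside, at the socket. The card's lower edge meets the contact strip somewhere between 4 mm below and 9 mm above it (the socket's height differs from start to start and this point does not show it: feel for it); fully home is 5 mm below where it met. Shoulders and tab stay above the guides.
- lever_l (a joint): Angle (rad) of the left lever: at 0 its arm stands straight up and its nose points level inward; positive is swung outward (open), it starts at 1.15 to 1.4. Travel -0.60 to 1.45. Stiff hinge (0.08 N m), stays where left. With the card seated it stops firmly somewhere between about -0.50 and 0.20, depending on the socket's height; nothing stops it there without a card.
- lever_l_hinge (a point): Hinge of the left lever ('left' = the rack's +y side), at (0, +0.070, 0.106) m in the rack's frame; axis along the rack's x. The nose is a round bar 8 mm thick reaching 22 mm from here; the arm, 55 mm long, is at right angles to it.
- lever_l_grip (a point): Point to hold on the left lever: on the axis of the round handle bar at the arm's end, 55 mm from the hinge axis. The bar is 10 mm thick, parallel to the rack's x, and sticks out 47 mm to the -x side of the arm; this point is 28 mm out. It can be pinched from above (fingers to either side in the rack's y), carried along its arc, and turns between the pads. Seating takes 5 to 17 N here (most if the socket is high), 25 N is too much.
- lever_r (a joint): Angle (rad) of the right lever: at 0 its arm stands straight up and its nose points level inward; positive is swung outward (open), it starts at 1.15 to 1.4. Travel -0.60 to 1.45. Stiff hinge (0.08 N m), stays where left. With the card seated it stops firmly somewhere between about -0.50 and 0.20, depending on the socket's height; nothing stops it there without a card.
- lever_r_hinge (a point): Hinge of the right lever ('left' = the rack's +y side), at (0, -0.070, 0.106) m in the rack's frame; axis along the rack's x. The nose is a round bar 8 mm thick reaching 22 mm from here; the arm, 55 mm long, is at right angles to it.
- lever_r_grip (a point): Point to hold on the right lever: on the axis of the round handle bar at the arm's end, 55 mm from the hinge axis. The bar is 10 mm thick, parallel to the rack's x, and sticks out 47 mm to the -x side of the arm; this point is 28 mm out. It can be pinched from above (fingers to either side in the rack's y), carried along its arc, and turns between the pads. Seating takes 5 to 17 N here (most if the socket is high), 25 N is too much.
- contact_l (a joint): Left (rack's +y) half of the contact strip in the socket under the card's lower edge (each half 41 mm long). Value is how far it has been pressed down in m: 0 untouched, 0.005 fully home. Each half yields only under about 7 N and then stays where it is; it does not spring back.
- contact_r (a joint): Right (rack's -y) half of the contact strip in the socket under the card's lower edge (each half 41 mm long). Value is how far it has been pressed down in m: 0 untouched, 0.005 fully home. Each half yields only under about 7 N and then stays where it is; it does not spring back.
- frit_cup: Small grey metal cup, 44 mm across and 40 mm high. A bystander: leave it where it is. Origin at the centre of its underside.
- brass_cup: Small low brass cup, 38 mm across and 11 mm high. A bystander: leave it where it is. Origin at the centre of its underside.
- tape_roll: Roll of yellowish tape lying flat, 96 mm across and 25 mm high. A bystander: leave it where it is. Origin at the centre of its underside.
- round_tin: Round pale tin with a lid, 64 mm across and 35 mm high. A bystander: leave it where it is. Origin at the centre of its underside.

How it is judged (in metres and radians):
On the way, in this order (a step that is already met when the one before it is completed fails the run):
1. the card has been slid down both guides to the socket (lower edge 16 to 42 mm above the rack's underside), with both levers still open (x of card in the frame of rack between -0.004 and 0.004 m and y of card in the frame of rack between -0.005 and 0.005 m and angle between the x axis of card and the x axis of rack, either way round below 0.08 rad and z of card in the frame of rack between 0.016 and 0.042 m and value of joint each of lever_l, lever_r above 0.6 rad), for 0.2 s.
2. both levers swung in and both halves of the contact strip pressed at least 4.5 of their 5 mm (value of joint each of contact_l, contact_r above 0.0045 m and value of joint each of lever_l, lever_r below 0.3 rad), for 0.2 s.
At the end, for the whole second after the job is handed in: The card stands at rest in both guides (within 4 mm and 5 mm of the rack's middle, upright within 0.05 rad), both halves of the contact strip are pressed down at least 4.5 mm, and both levers are swung in (below 0.30 rad) (all of step 2 and x of card in the frame of rack between -0.004 and 0.004 m and y of card in the frame of rack between -0.005 and 0.005 m and angle between the x axis of card and the x axis of rack, either way round below 0.08 rad and z of card in the frame of rack below 0.036 m and angle between card's own z axis and vertical below 0.05 rad and linear speed of card below 0.01 m/s); the robot touches nothing.
It fails at once if the card is rammed home by hand: a half of the contact strip goes down more than 2.5 mm while both levers are still open (above 0.6 rad) (value of joint any of contact_l, contact_r above 0.0025 m and value of joint each of lever_l, lever_r above 0.6 rad).
It fails at once if the card is forced: more than 70 N between the card and the rack with its levers (contact force between card and rack above 70 N).
It fails at once if a bystander is moved more than 30 mm (distance of any of frit_cup, tape_roll, brass_cup, round_tin from where it was at the start of the episode above 0.03 m).
It also fails if it takes over 72 s, if anything falls off the work surface, if the arm or the gripper's body presses on something with over 40 N, if the wrist force passes 120 N, or if a joint passes its speed limit or range.

## Working session

There is one attempt and no reset: what is moved stays moved. The work goes in short steps, Python scripts to look and compute and a tool call to move; the robot and the scene stay as the last step left them, time stands still between calls to the robot, and variables do not carry over. Pictures are saved under pics/ and viewed, and the job is handed in when it is done.

Besides the shell and the picture viewer there is one more tool, called as a command line: name --argument value ..., lists and objects as JSON in quotes. servo_tool: Moves the arm, as the interface text tells. Its arguments: {"type":"object","properties":{"angular":{"type":"array","items":{"type":"array","items":{"type":"number"}}},"slide":{"type":"array","items":{"type":"array","items":{"type":"number"}}},"grip":{"type":"array","items":{"type":"number"}}},"required":["angular","slide","grip"]}

```bash
ls; mkdir -p pics
python3 - <<'E'
from plant import bot
import cv2,numpy as np
o=bot.get_obs(); print(o)
for n in("scene","top","wrist"):
    c=bot.capture(n); cv2.imwrite(f"pics/{n}0.png",c["img"]); np.savez(f"{n}0.npz",**c)
    print(n,{k:v for k,v in c.items() if k not in("img","range_z")})
E
```

```text
pics
{'time': 0.0, 'joint_positions': array([-1.26799612e+00,  3.42740108e-01,  1.52502996e+00, -3.24040834e-05,
        1.27539740e+00, -1.45992386e-01]), 'dq': array([ 0.00145692,  0.00043673, -0.00018989,  0.00164736,  0.00049031,
       -0.00122865]), 'tau': array([-7.55896945e-04, -4.31244206e+01, -2.44226092e+01,  7.15351151e-02,
        5.58750762e-02, -1.20217610e-04]), 'tool_pos': array([ 227.67566414, -472.60302813,  226.03142779]), 'tcp_rot': array([-3.14003009e+00, -1.98438023e-04,  4.48801892e-01]), 'contact_force': array([-0.50056081,  0.15899769, -0.27820951]), 'moment': array([-0.02397029, -0.00382352,  0.05402623]), 'grip_width': 91.72369841883852}
scene {'fov_y': 44.76758462332839, 'cx': 280.4418534600828, 'cy': 207.01415017535547, 'R': array([[-0.31674849,  0.94850214,  0.00375235],
       [ 0.73343479,  0.24743232, -0.63312768],
       [-0.60145141, -0.19779013, -0.77403828]]), 't': array([ 423.89830622, -250.04221381, 1272.15753094])}
top {'fov_y': 42.96244027693026, 'cx': 272.0880535881716, 'cy': 210.77816938404862, 'R': array([[ 0.0194039 , -0.99971318,  0.01403746],
       [-0.99497922, -0.02068697, -0.09792038],
       [ 0.09818269, -0.01206694, -0.99509525]]), 't': array([-277.71195345,  523.97810699, 1001.12863076])}
wrist {'fov_y': 65.70646984690485, 'cx': 280.30172471479625, 'cy': 207.95390552913304, 'T_tool_cam': array([[-1.19704462e-04, -9.52496303e-01, -3.04550125e-01,
         8.33101153e+01],
       [ 9.99999719e-01, -3.39354187e-04,  6.68294523e-04,
        -1.53040557e+00],
       [-7.39898423e-04, -3.04549960e-01,  9.52496076e-01,
        -1.58726423e+02],
       [ 0.00000000e+00,  0.00000000e+00,  0.00000000e+00,
         1.00000000e+00]])}
```

View pics/scene0.png

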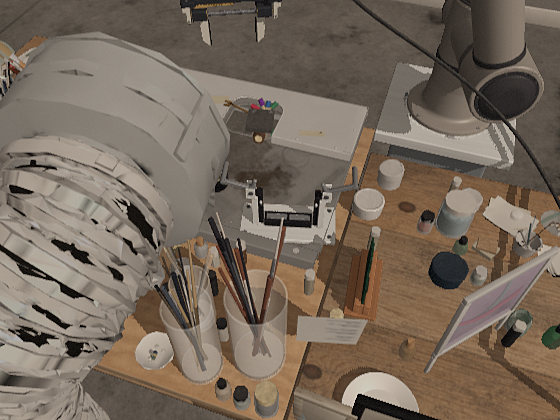

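View pics/top0.png

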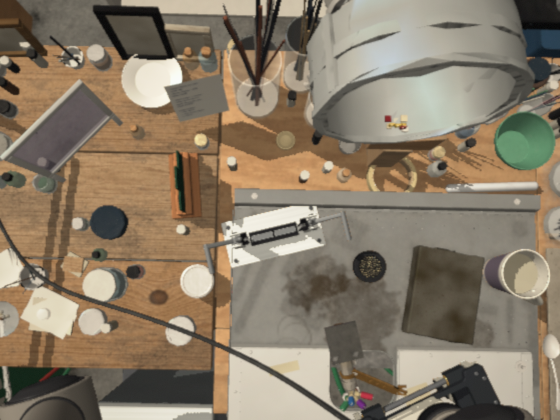

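```bash
cat > h.py <<'E'
import numpy as np,cv2
def load(n): return dict(np.load(n+".npz"))
def f(c): return 210/np.tan(np.radians(float(c["fov_y"]))/2)
def ray(c,u,v):
    d=np.array([(u-c["cx"])/f(c),(v-c["cy"])/f(c),1.0]); R=c["R"]; return -R.T@c["t"], R.T@d
def onplane(c,u,v,z):
    o,d=ray(c,u,v); return o+d*(z-o[2])/d[2]
def cloud(c):
    h,w=c["range_z"].shape; v,u=np.mgrid[:h,:w]; z=c["range_z"]
    P=np.stack([(u-c["cx"])/f(c)*z,(v-c["cy"])/f(c)*z,z],-1)
    X=(P-c["t"])@c["R"]; X[z==0]=np.nan; return X
def proj(c,X):
    p=c["R"]@np.array(X)+c["t"]; return p[:2]/p[2]*f(c)+[c["cx"],c["cy"]]
E
python3 - <<'E'
from h import *
c=load("top0"); X=cloud(c)
im=c["img"]
cv2.imwrite("pics/topc.png",cv2.resize(im[140:290,150:370],None,fx=3.6,fy=3.6,interpolation=cv2.INTER_CUBIC))
s=load("scene0"); cv2.imwrite("pics/scc.png",cv2.resize(s["img"][150:340,200:400],None,fx=3.1,fy=3.1,interpolation=cv2.INTER_CUBIC))
for u,v in[(187,187),(180,175),(273,235),(245,240),(300,228),(210,258),(345,225),(230,260),(320,215),(260,215),(187,210),(205,180)]:
    print(u,v,X[v,u].round(1))
E
```

```text
187 187 [ 570.7 -103.4   38.3]
180 175 [587.9 -95.   73.6]
273 235 [ 482.7 -269.8   29.4]
245 240 [ 469.4 -218.7   92.1]
300 228 [ 495.2 -319.4   59.2]
210 258 [ 435.6 -161.6  137.4]
345 225 [ 496.9 -392.2  133.9]
230 260 [ 433.5 -187.6   11.7]
320 215 [ 525.5 -362.3    2.3]
260 215 [ 522.1 -243.9   13. ]
187 210 [ 526.4 -105.1   39.3]
205 180 [ 591.  -132.9   -0.6]
```

View pics/topc.png

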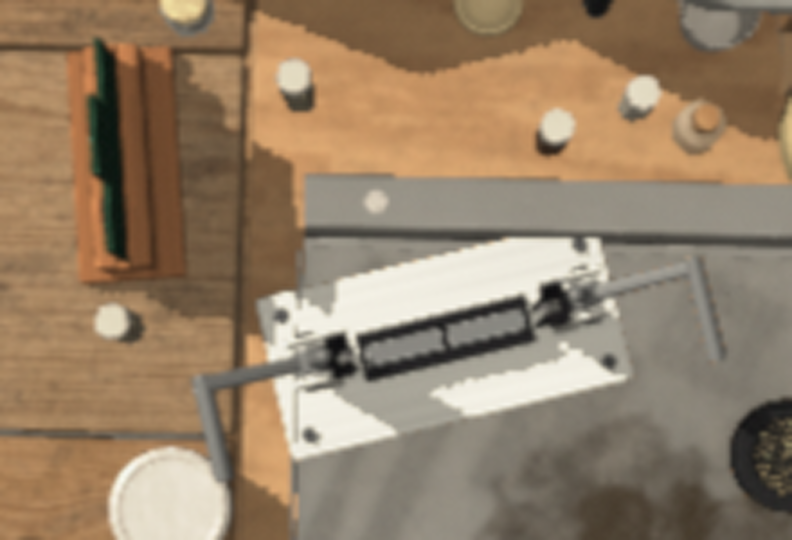

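View pics/scc.png

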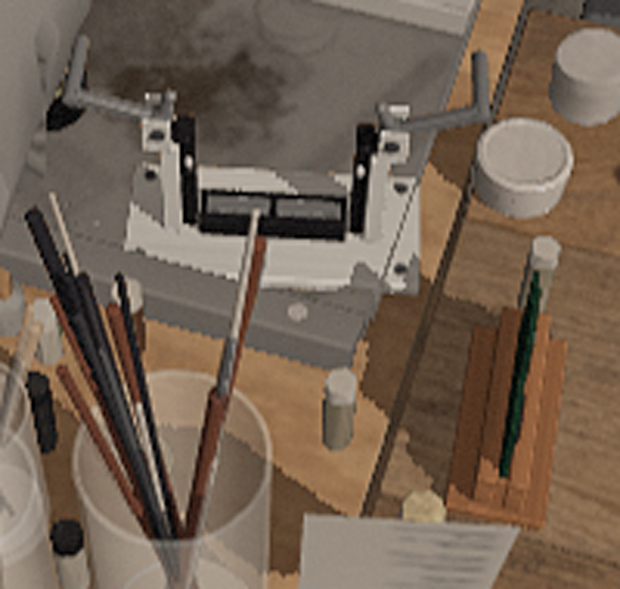

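Run:
```python
from h import *
c=load("top0")
for nm in("top0","scene0"):
    c=load(nm);X=cloud(c);im=c["img"].astype(int)
    def rect(m,l):
        P=X[m][:,:2].astype(np.float32); r=cv2.minAreaRect(P); print(nm,l,len(P),np.round(r[0],1),np.round(r[1],1),round(r[2],2), "zmed",np.median(X[m][:,2]).round(1))
    roi=(X[...,0]>410)&(X[...,0]<550)&(X[...,1]>-400)&(X[...,1]<-150)
    m=roi&(X[...,2]>9)&(X[...,2]<19)
    m=cv2.morphologyEx(m.astype(np.uint8),cv2.MORPH_OPEN,np.ones((3,3)))
    n,lab,st,_=cv2.connectedComponentsWithStats(m); k=1+st[1:,4].argmax()
    m=cv2.morphologyEx(m,cv2.MORPH_OPEN,np.ones((3,3)))>0
    rect(m,"base")
    m=roi&(X[...,2]>85)&(X[...,2]<120)
    for i in (0,1):
        mm=m&((X[...,1]>-270) if i==0 else (X[...,1]<-270)); 
        if mm.sum()>5: print("upright top",X[mm].mean(0).round(1),mm.sum())
    roi=(X[...,0]>480)&(X[...,0]<660)&(X[...,1]>-150)&(X[...,1]<-50)
    m=roi&(X[...,2]>34)&(X[...,2]<44); m=cv2.morphologyEx(m.astype(np.uint8),cv2.MORPH_OPEN,np.ones((3,3)))>0; rect(m,"stand")
    g=(im[...,1]>im[...,2]+12)&(im[...,1]>=im[...,0]-2)
    m=roi&g; print("green",m.sum())
    for lo,hi in((45,78),(78,90),(90,125)):
        mm=m&(X[...,2]>lo)&(X[...,2]<hi)
        if mm.sum()>3:
            P=X[mm]; mu=P.mean(0); w=np.linalg.svd(P[:,:2]-mu[:2])[2][0]; print(lo,hi,mm.sum(),mu.round(1),P[:,0].min().round(1),P[:,0].max().round(1),np.degrees(np.arctan2(w[1],w[0])).round(2), P[:,2].max())
```

```text
top0 base 3012 [ 487.1 -270.7] [ 91.3 189.6] 14.75 zmed 13.7
upright top [ 469.5 -207.3  107.8] 194
upright top [ 503.1 -334.9  107.8] 213
top0 stand 537 [579.  -94.9] [119.7  29.9] 4.96 zmed 39.6
green 117
78 90 68 [571.8 -95.7  84.1] 523.4 628.4 -174.76 87.3005221943195
90 125 48 [578.7 -95.1 115. ] 559.2 597.0 -175.38 119.76680623441766
scene0 base 1991 [ 484.8 -269.7] [ 93.4 191. ] 13.97 zmed 13.3
upright top [ 471.  -203.3  105.9] 300
upright top [ 505.9 -335.1  105.9] 310
scene0 stand 710 [577.8 -93.3] [119.9  29.6] 5.31 zmed 39.0
green 153
45 78 27 [612.  -91.   60.6] 540.3 631.6 6.47 77.9877468440551
78 90 61 [594.8 -92.   83.9] 522.1 630.4 6.04 87.4838601203168
90 125 57 [580.6 -93.6 111.4] 555.0 596.6 5.86 118.0272227035257
```

Run:
```python
from h import *
for nm in("top0","scene0"):
    c=load(nm);X=cloud(c)
    H={}
    ok=(X[...,2]>100)&(X[...,0]>200)&(X[...,0]<800)&(X[...,1]>-520)&(X[...,1]<50)
    for p in X[ok]:
        k=(int(p[0]//50)*50,int(p[1]//50)*50); H[k]=max(H.get(k,0),round(float(p[2])))
    print(nm,sorted(H.items()))
```

```text
top0 [((200, -550), 317), ((200, -500), 352), ((200, -450), 402), ((200, -400), 336), ((200, -50), 430), ((200, 0), 424), ((250, -550), 552), ((250, -500), 570), ((250, -450), 564), ((250, -350), 515), ((250, -300), 471), ((250, -50), 437), ((250, 0), 254), ((300, -500), 558), ((300, -300), 460), ((300, -250), 431), ((300, -200), 406), ((300, -150), 389), ((350, -200), 386), ((350, -150), 388), ((350, -100), 373), ((350, -50), 355), ((350, 0), 330), ((400, -200), 138), ((400, 0), 303), ((450, -450), 134), ((450, -400), 134), ((450, -350), 134), ((450, -250), 136), ((450, -200), 137), ((500, -400), 135), ((500, -350), 138), ((550, -100), 121), ((600, -550), 240), ((600, -500), 500), ((600, -450), 500), ((600, -400), 486), ((600, -350), 454), ((650, -550), 488), ((650, -500), 499), ((650, -450), 499), ((650, -400), 486), ((650, -350), 451), ((650, 0), 249), ((700, -550), 480), ((700, -500), 493), ((700, -450), 493), ((700, -400), 479), ((700, -350), 449), ((700, -300), 203), ((700, -250), 202), ((700, -200), 202), ((700, -150), 163), ((700, -100), 162), ((700, 0), 248), ((750, -400), 3
[... 512 characters left out ...]
 134), ((450, -250), 134), ((450, -200), 137), ((450, -150), 135), ((500, -400), 135), ((500, -350), 134), ((550, -100), 118), ((600, -500), 497), ((600, -450), 497), ((600, -400), 486), ((600, -350), 456), ((650, -550), 487), ((650, -500), 498), ((650, -450), 498), ((650, -400), 486), ((650, -350), 451), ((650, 0), 248), ((700, -550), 479), ((700, -500), 491), ((700, -450), 492), ((700, -400), 478), ((700, -350), 449), ((700, -300), 200), ((700, -250), 201), ((700, -200), 201), ((700, -150), 162), ((700, -100), 162), ((700, 0), 246), ((750, -550), 469), ((750, -500), 479), ((750, -450), 481), ((750, -400), 458), ((750, -350), 407), ((750, -300), 395), ((750, -250), 363), ((750, -200), 390)]
```

Run:
```python
from h import *
for nm in("top0","scene0"):
    c=load(nm);X=cloud(c);im=c["img"].copy()
    m=(X[...,2]>180); im[m]=(im[m]*.4+np.array([0,0,150])).astype(np.uint8)
    for v in range(10,420,30):
        for u in range(10,560,35):
            if m[v,u]: cv2.putText(im,str(int(X[v,u,2])),(u-8,v),0,.3,(0,255,255),1)
    cv2.imwrite(f"pics/{nm}h.png",cv2.resize(im,None,fx=1.4,fy=1.4))
    dark=m&(im.max(2)<260)
    ok=m&(X[...,0]>150)&(X[...,0]<700)&(X[...,1]>-420)&(X[...,1]<350)
    P=X[ok]; P=P[np.argsort(P[:,1])]
    for lo in range(-420,350,35):
        q=P[(P[:,1]>lo)&(P[:,1]<lo+35)]
        if len(q): print(nm,lo,len(q),np.median(q,0).round(),q.min(0).round(),q.max(0).round())
c=load("scene0");print(-c["R"].T@c["t"])
```

```text
top0 -420 3090 [ 663. -403.  475.] [ 224. -420.  208.] [ 700. -385.  495.]
top0 -385 2767 [ 662. -368.  456.] [ 223. -385.  224.] [ 700. -350.  481.]
top0 -350 2833 [ 652. -331.  420.] [ 276. -350.  264.] [ 700. -315.  515.]
top0 -315 393 [ 300. -310.  457.] [ 284. -315.  329.] [ 700. -281.  487.]
top0 -280 194 [ 309. -263.  439.] [ 299. -280.  424.] [ 319. -245.  454.]
top0 -245 172 [ 323. -228.  417.] [ 314. -245.  408.] [ 331. -210.  428.]
top0 -210 152 [ 335. -193.  402.] [ 327. -210.  392.] [ 342. -175.  411.]
top0 -175 145 [ 346. -157.  390.] [ 337. -175.  383.] [ 353. -140.  397.]
top0 -140 135 [ 356. -123.  379.] [ 348. -140.  371.] [ 362. -105.  386.]
top0 -105 125 [364. -88. 367.] [ 358. -105.  357.] [370. -70. 375.]
top0 -70 118 [372. -53. 354.] [366. -70. 344.] [378. -35. 361.]
top0 -35 881 [234.  -8. 332.] [188. -35. 199.] [386.  -0. 437.]
top0 0 1460 [241.  14. 264.] [204.   0. 180.] [700.  35. 424.]
top0 35 1519 [396.  53. 247.] [214.  35. 180.] [700.  70. 366.]
top0 70 1498 [441.  87. 246.] [205.  70. 180.] [673. 105. 304.]
top0 105 1013 [600. 121. 236.] [199. 105. 18
[... 571 characters left out ...]
  388.] [ 337. -175.  380.] [ 352. -140.  397.]
scene0 -140 100 [ 355. -122.  377.] [ 348. -140.  369.] [ 361. -105.  385.]
scene0 -105 102 [363. -87. 366.] [ 355. -105.  357.] [371. -70. 373.]
scene0 -70 142 [370. -46. 355.] [209. -70. 342.] [378. -35. 395.]
scene0 -35 1460 [230. -11. 340.] [150. -35. 192.] [385.  -0. 409.]
scene0 0 2479 [239.  18. 313.] [198.   0. 181.] [700.  35. 410.]
scene0 35 2428 [241.  51. 271.] [196.  35. 180.] [700.  70. 401.]
scene0 70 1850 [240.  87. 245.] [150.  70. 180.] [672. 105. 312.]
scene0 105 1140 [461. 119. 239.] [185. 105. 180.] [633. 140. 277.]
scene0 140 281 [584. 146. 239.] [472. 140. 181.] [594. 154. 254.]
[1082.7997488   -88.57972424  824.79937117]
```

View pics/top0h.png

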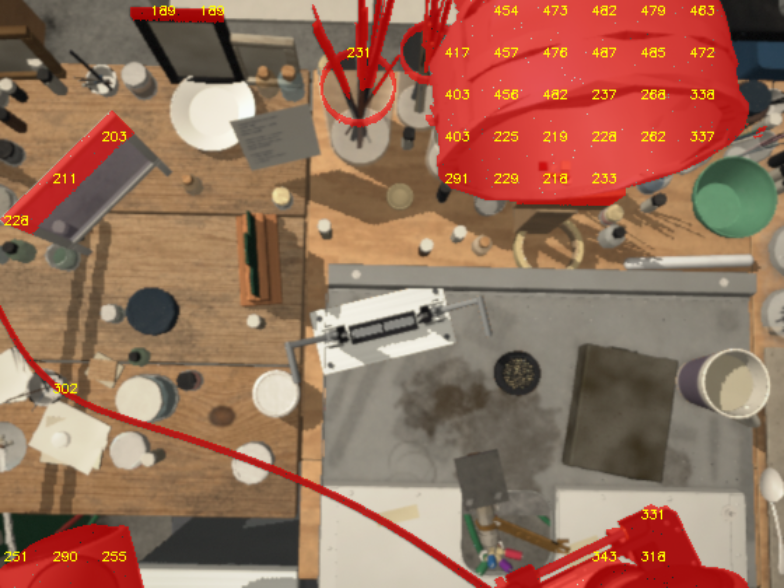

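View pics/scene0h.png

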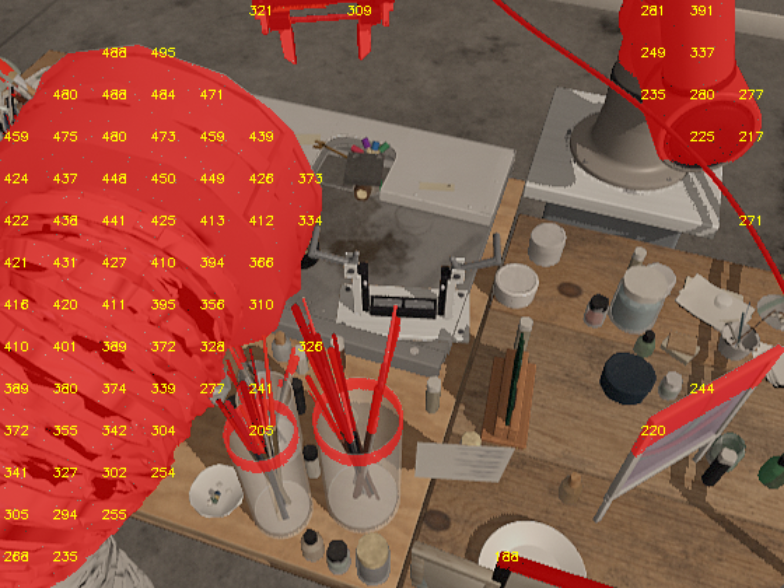

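View pics/wrist0.png

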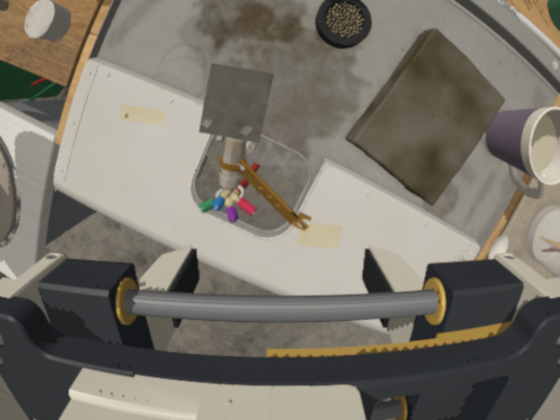

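servo_tool --angular '[[0,0,7],[0,0,14],[0,0,21],[0,0,28],[0,0,35],[0,0,42],[0,0,49],[0,0,56],[0,0,63],[0,0,70]]' --slide '[[25,0,5],[55,2,10],[90,5,14],[125,8,14],[160,12,14],[190,20,14],[215,40,14],[225,70,14],[230,100,14],[235,130,14]]' --grip '[1,1,1,1,1,1,1,1,1,1]'

```text
time: 0.98
tool_pos: [463.2, -341.4, 239.8]
tcp_rot: [-3.141, -0.001, 1.677]
contact_force: [0.0, 0.4, 0.4]
grip_width: 91.4
```

Run:
```python
from plant import bot
import cv2,numpy as np
o=bot.get_obs(); print(o)
for n in("scene","top"):
    c=bot.capture(n); cv2.imwrite(f"pics/{n}1.png",c["img"]); np.savez(f"{n}1.npz",**c)
```

```text
{'time': 0.9833, 'joint_positions': array([-7.68366966e-01,  4.26990598e-01,  1.35699533e+00,  2.06978873e-04,
        1.35903784e+00, -8.74678141e-01]), 'dq': array([ 0.50806189, -0.3424784 ,  0.52952206,  0.00190833, -0.19447384,
       -0.94601046]), 'tau': array([ -3.48703802, -46.37194276, -26.33849323,  -0.06375137,
         0.38448972,   1.24394204]), 'tool_pos': array([ 463.2458614 , -341.38803001,  239.80832125]), 'tcp_rot': array([-3.14083019e+00, -1.22786790e-03,  1.67706339e+00]), 'contact_force': array([0.03307438, 0.43702618, 0.43599863]), 'moment': array([-0.00219705, -0.18845129, -0.02132176]), 'grip_width': 91.38597290515877}
```

View pics/scene1.png

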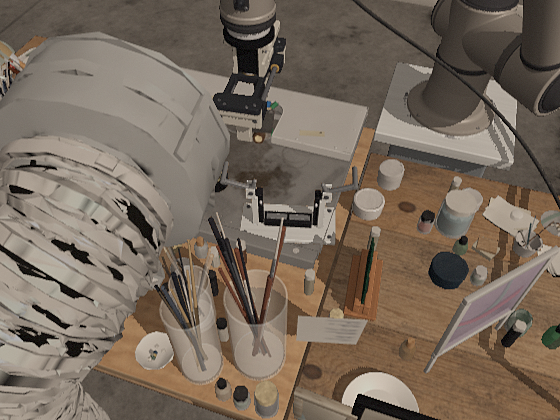

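View pics/top1.png

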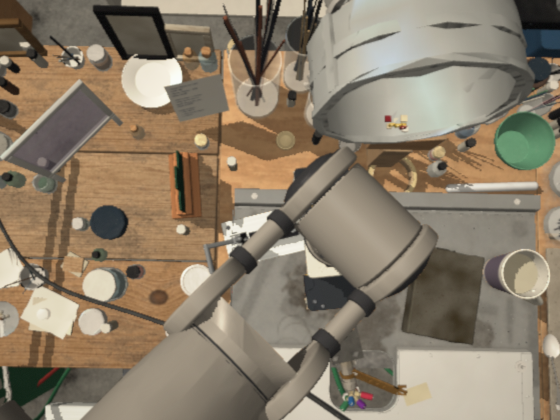

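servo_tool --angular '[[0,0,4],[0,0,8.75],[0,0,8.75],[0,0,8.75],[0,0,8.75]]' --slide '[[12,36,0],[24,72,0],[24,72,0],[24,72,0],[24,72,0]]' --grip '[1,1,1,1,1]'

```text
time: 1.5
tool_pos: [486.8, -271.8, 240.7]
tcp_rot: [-3.141, 0.001, 1.822]
contact_force: [1.1, 0.0, 0.4]
grip_width: 91.8
```

```bash
cat >> h.py <<'E'
from scipy.spatial.transform import Rotation as Ro
def wpose(o):
    T=np.eye(4); T[:3,:3]=Ro.from_euler("xyz",o["tcp_rot"]).as_matrix(); T[:3,3]=o["tool_pos"]; return T
def wray(c,u,v):
    x,y=u-c["cx"],v-c["cy"]; r=np.hypot(x,y)+1e-9; th=r/f(c)
    d=np.array([x/r*np.sin(th),y/r*np.sin(th),np.cos(th)]); M=c["T"]@c["T_tool_cam"]; return M[:3,3],M[:3,:3]@d
def wplane(c,u,v,z):
    o,d=wray(c,u,v); return o+d*(z-o[2])/d[2]
def wproj(c,X):
    M=np.linalg.inv(c["T"]@c["T_tool_cam"]); p=M[:3,:3]@np.array(X,float)+M[:3,3]
    th=np.arctan2(np.hypot(p[0],p[1]),p[2]); a=np.arctan2(p[1],p[0]); return np.array([c["cx"]+f(c)*th*np.cos(a),c["cy"]+f(c)*th*np.sin(a)])
def wcap(name):
    from plant import bot
    o=bot.get_obs(); c=bot.capture("wrist"); c["T"]=wpose(o); np.savez(name+".npz",**c); cv2.imwrite(f"pics/{name}.png",c["img"]); print(o["time"],o["tool_pos"].round(1),o["tcp_rot"].round(4),o["contact_force"].round(1),o["dq"].round(3)); return c
E
python3 - <<'E'
from h import *
c=wcap("w1")
# expected rack features
y=np.radians(14.5);ex=np.array([np.cos(y),np.sin(y)]);ey=np.array([-np.sin(y),np.cos(y)])
for n,p in dict(hl=(0,70,110),hr=(0,-70,110),bl1=(45,95,14),bl2=(-45,95,14),br1=(45,-95,14),br2=(-45,-95,14),gl=(0,49,94),gr=(0,-49,94)).items():
    X=np.r_[np.array([487,-270.7])+p[0]*ex+p[1]*ey,p[2]]; print(n,wproj(c,X).round(1))
E
```

```text
1.5 [ 486.8 -271.8  240.7] [-3.1413e+00  6.0000e-04  1.8219e+00] [1.1 0.  0.4] [-0.023  0.005 -0.004  0.001  0.002 -0.002]
hl [280.6 122.1]
hr [280.8 265.5]
bl1 [319.   97.7]
bl2 [242.   97.8]
br1 [315.2 247.8]
br2 [246.4 247.9]
gl [280.6 143.5]
gr [280.8 240.1]
```

View pics/w1.png

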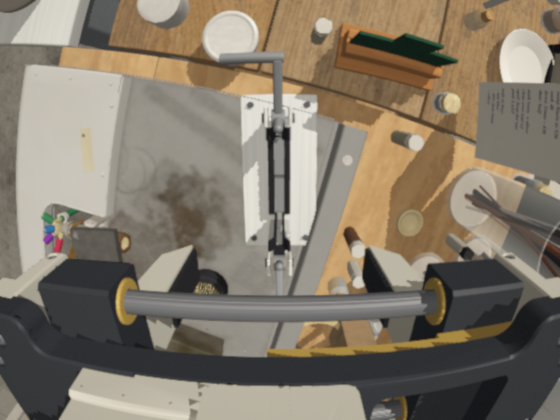

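Run:
```python
from h import *
c=load("w1"); g=c["img"]
v0,u0=80,215
im=cv2.resize(g[v0:285,u0:345],None,fx=4.5,fy=2.9,interpolation=cv2.INTER_CUBIC); cv2.imwrite("pics/w1c.png",im)
# white base edges by row
gr=g.min(2).astype(int)
for v in range(100,250,12):
    row=gr[v]; w=np.where(row[225:335]>150)[0]+225
    if len(w): 
        print(v,w.min(),w.max(), wplane(c,w.min()-.5,v,14)[:2].round(1),wplane(c,w.max()+.5,v,14)[:2].round(1))
print("levers");
```

```text
100 240 315 [ 417.4 -193.2] [ 503.5 -171.3]
112 241 315 [ 421.9 -206.8] [ 507.2 -185.1]
124 241 315 [ 425.3 -220.7] [ 510.9 -198.9]
136 241 317 [ 428.6 -234.7] [ 517.  -212.1]
148 243 316 [ 434.2 -248.2] [ 519.7 -226.3]
160 243 317 [ 437.5 -262.4] [ 524.8 -240. ]
172 243 316 [ 440.8 -276.8] [ 527.7 -254.6]
184 243 316 [ 444.1 -291.4] [ 531.8 -269. ]
196 243 316 [ 447.5 -306.3] [ 536.  -283.6]
208 244 315 [ 452.  -321.2] [ 539.2 -298.9]
220 244 312 [ 455.4 -336.8] [ 540.  -315.1]
232 245 308 [ 460.1 -352.5] [ 539.6 -332.1]
244 291 305 [ 521.6 -354. ] [ 540.5 -349.3]
levers
```

View pics/w1c.png

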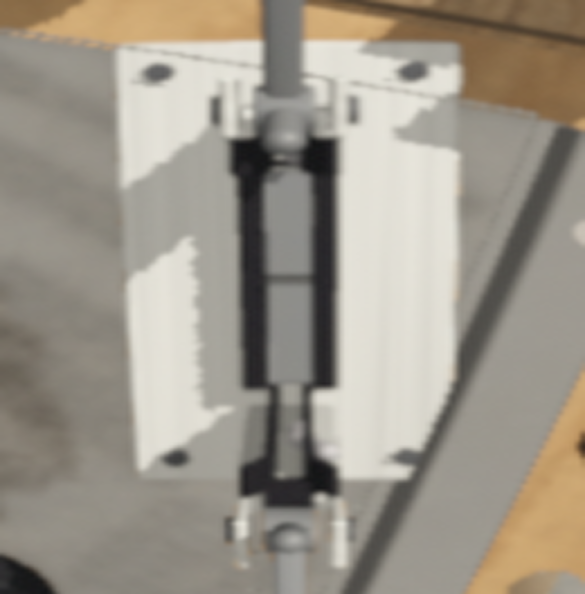

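Run:
```python
from h import *
c=load("w1")
y=np.radians(14.5);ex=np.array([np.cos(y),np.sin(y)]);ey=np.array([-np.sin(y),np.cos(y)])
q=lambda a,b:(215+(a+.5)/4.5-.5,80+(b+.5)/2.9-.5)
def p(n,a,b,z):
    X=wplane(c,*q(a,b),z)[:2]; d=X-[487,-270.7]; print(n,X.round(1),"rack xy",(d@ex).round(1),(d@ey).round(1)); return X
p("TL",115,47,14);p("TR",461,43,14);p("BL",138,478,14);p("BR",440,478,14)
a=p("hl",286,115,110);b=p("hr",290,530,110)
p("fl",285.5,150,100);p("fr",288,490,100)
s1=p("s1",288,170,32);s2=p("s2",290,385,32)
d=a-b;print(np.degrees(np.arctan2(d[1],d[0]))-90)
```

```text
TL [ 417.  -188.2] rack xy -47.1 97.4
TR [ 503.6 -164.4] rack xy 42.7 98.7
BL [ 464.8 -369.5] rack xy -46.2 -90.1
BR [ 549.4 -347.8] rack xy 41.1 -90.2
hl [ 466.8 -201.1] rack xy -2.1 72.5
hr [ 501.9 -335.5] rack xy -1.8 -66.5
fl [ 469.5 -212.3] rack xy -2.3 60.9
fr [ 498.8 -325.4] rack xy -2.2 -55.9
s1 [ 472.8 -224.8] rack xy -2.2 48.0
s2 [ 495.1 -310. ] rack xy -2.0 -40.0
14.64038726066029
```

servo_tool --angular '[[0,0,7],[0,0,14],[0,0,21],[0,0,28],[0,0,35],[0,0,42],[0,0,49],[0,0,56],[0,0,63],[0,0,70]]' --slide '[[10,20,0],[20,40,0],[30,60,0],[40,80,0],[50,100,0],[60,120,0],[70,140,0],[80,160,0],[90,177,0],[90,177,-20]]' --grip '[1,1,1,1,1,1,1,1,1,1]'

```text
time: 2.38
tool_pos: [580.1, -93.3, 223.8]
tcp_rot: [-3.141, 0.008, 3.051]
contact_force: [-0.3, 0.0, 0.3]
grip_width: 92.1
```

servo_tool --angular '[[0,0,5.5],[0,0,10.7],[0,0,10.7],[0,0,10.7],[0,0,10.7]]' --slide '[[0,0,-20],[0,0,-30],[0,0,-30],[0,0,-30],[0,0,-30]]' --grip '[1,1,1,1,1]'

```text
time: 2.8
tool_pos: [577.3, -95.2, 191.5]
tcp_rot: [-3.141, 0.001, -3.056]
contact_force: [-0.5, -0.7, -0.1]
grip_width: 91.3
```

Run:
```python
from h import *
c=wcap("w2")
y=np.radians(5.2);ey=np.array([np.cos(y),np.sin(y)])
for n,t,z in(("tabA",20,117),("tabB",-20,117),("shA",55,85),("shB",-55,85)): print(n,wproj(c,np.r_[np.array([577,-94.5])+t*ey,z]).round(1))
g=c["img"].astype(int); m=(g[...,1]>g[...,2]+12)&(g[...,1]>=g[...,0]-2)
m=m&(np.arange(420)[:,None]<300); 
n,lab,st,ce=cv2.connectedComponentsWithStats(m.astype(np.uint8)); print([s for s in st[1:].tolist() if s[4]>100])
```

```text
2.8 [577.3 -95.2 191.5] [-3.1411e+00  1.3000e-03 -3.0559e+00] [-0.5 -0.7 -0.1] [ 0.006 -0.012 -0.003  0.    -0.001 -0.01 ]
tabA [279.6 242. ]
tabB [279.3 192.6]
shA [279.9 262.9]
shB [279.2 141. ]
[[538, 1, 22, 17, 179], [282, 136, 6, 125, 476]]
```

View pics/w2.png

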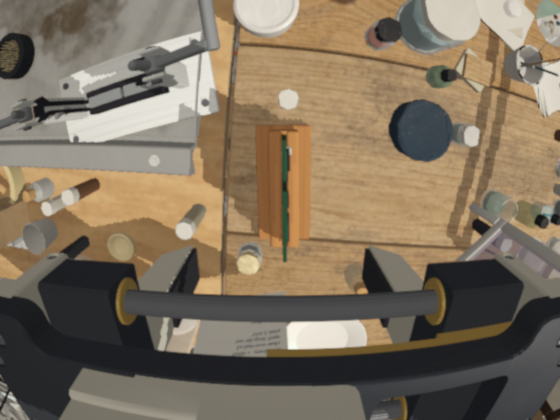

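Run:
```python
from h import *
c=load("w2")
g=c["img"].astype(int); m=(g[...,1]>g[...,2]+8)&(g[...,1]>=g[...,0]-2)
for v in range(134,264,4):
    w=np.where(m[v,270:300])[0]+270
    if len(w): print(v,w.min(),w.max(),[wplane(c,w.mean(),v,z)[:2].round(1).tolist() for z in(117,85)])
cv2.imwrite("pics/w2c.png",cv2.resize(c["img"][120:270,240:330],None,fx=6,fy=4,interpolation=cv2.INTER_CUBIC))
```

```text
138 283 284 [[516.5, -96.7], [519.5, -96.2]]
142 282 285 [[519.3, -96.5], [522.8, -95.9]]
146 282 285 [[522.2, -96.2], [526.1, -95.6]]
150 282 286 [[525.1, -95.6], [529.3, -94.9]]
154 282 287 [[528.0, -95.0], [532.6, -94.2]]
158 282 287 [[530.9, -94.7], [535.9, -93.9]]
162 282 287 [[533.9, -94.5], [539.3, -93.6]]
166 282 287 [[536.8, -94.2], [542.6, -93.3]]
170 282 286 [[539.8, -94.3], [546.0, -93.5]]
174 283 286 [[542.7, -93.7], [549.4, -92.7]]
178 283 286 [[545.7, -93.4], [552.8, -92.4]]
182 283 285 [[548.8, -93.5], [556.2, -92.6]]
186 283 285 [[551.8, -93.3], [559.6, -92.3]]
190 283 285 [[554.8, -93.0], [563.1, -91.9]]
194 283 286 [[557.9, -92.3], [566.6, -91.2]]
198 283 287 [[560.9, -91.7], [570.0, -90.5]]
202 283 287 [[564.0, -91.4], [573.5, -90.2]]
206 283 286 [[567.2, -91.5], [577.1, -90.3]]
210 283 286 [[570.3, -91.2], [580.7, -89.9]]
214 283 287 [[573.5, -90.6], [584.3, -89.2]]
218 283 287 [[576.7, -90.3], [587.9, -88.9]]
222 283 287 [[579.9, -90.0], [591.6, -88.5]]
226 283 287 [[583.2, -89.7], [595.3, -88.2]]
230 283 287 [[586.4, -89.4], [599.1, -87.9]]
234 283 287 [[589.8, -89.1], [602.8, -87.5]]
238 283 287 [[593.1, -88.8], [606.7, -87.2]]
242 283 286 [[596.5, -88.9], [610.6, -87.3]]
246 284 285 [[600.0, -88.6], [614.5, -86.9]]
250 283 285 [[603.5, -88.6], [618.4, -87.0]]
254 283 285 [[607.0, -88.3], [622.4, -86.6]]
258 284 285 [[610.5, -87.6], [626.4, -85.8]]
```

View pics/w2c.png

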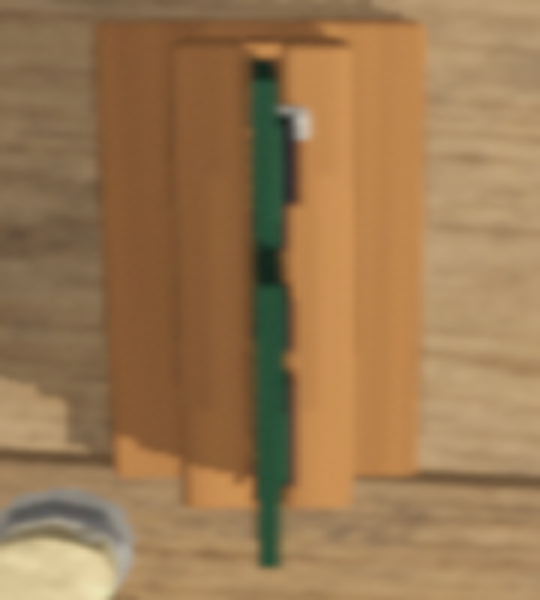

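Run:
```python
from h import *
c=load("w2")
for p in((0,0,0),(0,46,0),(0,-46,0),(0,46,-19)):
    X=(c["T"]@np.r_[p,1])[:3]; print(p,wproj(c,X).round(1))
g=c["img"]
cv2.imwrite("pics/w2f.png",cv2.resize(g[230:310,130:430],None,fx=2.6,fy=5,interpolation=cv2.INTER_CUBIC))
```

```text
(0, 0, 0) [277.6 263.8]
(0, 46, 0) [360.  262.7]
(0, -46, 0) [195.6 262.5]
(0, 46, -19) [368.  279.7]
```

View pics/w2f.png

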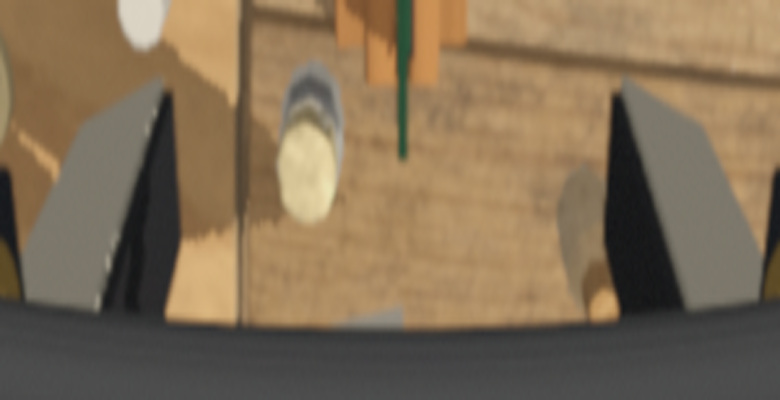

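servo_tool --angular '[[0,0,0],[0,0,0],[0,0,0],[0,0,0],[0,0,0],[0,0,0]]' --slide '[[0,1,-20],[0,2,-45],[0,2,-65],[0,2,-80],[0,2,-80],[0,2,-80]]' --grip '[1,1,1,1,1,1]'

```text
time: 3.35
tool_pos: [577.0, -92.3, 111.2]
tcp_rot: [3.142, 0.0, -3.053]
contact_force: [0.5, -1.1, 1.6]
grip_width: 91.7
```

Run:
```python
from h import *
c=wcap("w3")
print(wproj(c,(c["T"]@np.r_[0,0,0,1])[:3]))
cv2.imwrite("pics/w3f.png",cv2.resize(c["img"][110:310,170:400],None,fx=3.4,fy=3,interpolation=cv2.INTER_CUBIC))
```

```text
3.35 [577.  -92.3 111.2] [ 3.1416e+00  1.0000e-04 -3.0528e+00] [ 0.5 -1.1  1.6] [ 0.001 -0.028 -0.027 -0.     0.005 -0.004]
[277.59421791 263.80822603]
```

View pics/w3f.png

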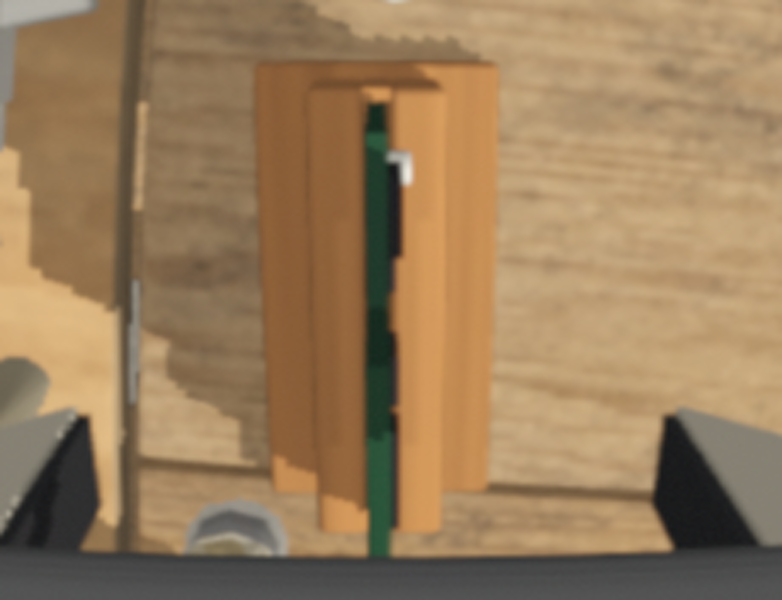

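Run:
```python
from h import *
c=load("w3")
T=c["T"]
for nm,x,z in(("tabtop near",20,117),("tab near base",20,85),("shoulder out near",55,85),("tab top far",-20,117)):
    print(nm,wproj(c,(T@np.r_[x,1.7,T[2,3]-z,1])[:3]).round(1))
g=c["img"].astype(int)
for v in range(136,296,4): print(v,g[v,280:284].mean(0).round(),end=" ")
```

```text
tabtop near [280.7 234.1]
tab near base [280.7 213.9]
shoulder out near [280.7 156. ]
tab top far [280.7 299.9]
136 [ 49.  82. 120.] 140 [ 86. 146. 204.] 144 [ 48.  78. 106.] 148 [35. 49. 42.] 152 [34. 48. 37.] 156 [60. 87. 54.] 160 [55. 76. 46.] 164 [46. 62. 37.] 168 [42. 57. 32.] 172 [42. 58. 32.] 176 [42. 57. 32.] 180 [42. 56. 32.] 184 [42. 56. 32.] 188 [42. 56. 32.] 192 [42. 56. 32.] 196 [42. 56. 32.] 200 [43. 57. 33.] 204 [43. 57. 33.] 208 [43. 58. 36.] 212 [37. 52. 35.] 216 [32. 43. 28.] 220 [32. 43. 26.] 224 [32. 43. 24.] 228 [32. 42. 24.] 232 [36. 50. 27.] 236 [40. 56. 31.] 240 [40. 56. 31.] 244 [40. 56. 31.] 248 [39. 56. 31.] 252 [40. 56. 31.] 256 [49. 71. 36.] 260 [58. 85. 44.] 264 [59. 85. 44.] 268 [58. 84. 42.] 272 [59. 85. 44.] 276 [58. 85. 44.] 280 [58. 85. 44.] 284 [58. 85. 44.] 288 [59. 86. 46.] 292 [60. 86. 48.]
```

servo_tool --angular '[[0,0,0],[0,0,0],[0,0,0],[0,0,0],[0,0,0],[0,0,0],[0,0,0],[0,0,0],[0,0,0],[0,0,0]]' --slide '[[-1,0,-15],[-1,0,-29],[-1,0,-29],[-1,0,-29],[-1,0,-29],[-1,0,-29],[-1,0,-29],[-1,0,-29],[-1,0,-29],[-1,0,-29]]' --grip '[1,1,0,-1,-1,-1,-1,-1,-1,-1]'

```text
time: 4.23
tool_pos: [575.9, -92.0, 82.0]
tcp_rot: [-3.142, 0.0, -3.051]
contact_force: [-0.3, 0.2, 1.4]
grip_width: 43.0
```

servo_tool --angular '[[0,0,0],[0,0,0],[0,0,0],[0,0,0],[0,0,0],[0,0,0],[0,0,0],[0,0,0],[0,0,0]]' --slide '[[0,0,0],[0,0,0],[0,0,0],[0,0,0],[0,0,0],[0,0,0],[0,0,0],[0,0,0],[0,0,0]]' --grip '[-1,-1,-1,-1,-1,-1,-1,-1,-1]'

```text
time: 4.98
tool_pos: [575.8, -92.0, 81.7]
tcp_rot: [3.141, -0.0, -3.051]
contact_force: [-0.3, -0.1, -0.6]
grip_width: 3.8
```

servo_tool --angular '[[0,0,0],[0,0,0],[0,0,0],[0,0,0],[0,0,0],[0,0,0],[0,0,0],[0,0,0],[0,0,0]]' --slide '[[0,0,8],[0,0,20],[0,0,40],[0,0,65],[0,0,95],[0,0,130],[0,0,160],[0,0,160],[0,0,160]]' --grip '[-1,-1,-1,-1,-1,-1,-1,-1,-1]'

```text
time: 5.73
tool_pos: [576.5, -92.2, 244.1]
tcp_rot: [-3.14, 0.004, -3.051]
contact_force: [-0.4, 1.2, -2.6]
grip_width: 3.7
```

Run:
```python
from h import *
c=wcap("w4")
cv2.imwrite("pics/w4c.png",cv2.resize(c["img"][110:310,170:400],None,fx=3.4,fy=3,interpolation=cv2.INTER_CUBIC))
T=c["T"]
for nm,x,z in(("tabtop near",20,-35),("tab near base",20,-3),("shoulder out near",55,-3),("bottom near",55,72)):
    print(nm,wproj(c,(T@np.r_[x,1.7,z,1])[:3]).round(1))
g=c["img"].astype(int)
for v in range(136,296,4): print(v,g[v,279:283].mean(0).round(),end=" ")
```

```text
5.7333 [576.5 -92.2 244.1] [-3.14    0.0042 -3.0514] [-0.4  1.2 -2.6] [-0.002  0.043  0.067 -0.002 -0.017  0.001]
tabtop near [280.7 260.2]
tab near base [280.7 232.1]
shoulder out near [280.7 164.9]
bottom near [280.7 146.4]
136 [ 54.  91. 134.] 140 [ 53.  91. 135.] 144 [ 53.  90. 135.] 148 [31. 44. 36.] 152 [30. 42. 29.] 156 [30. 41. 26.] 160 [30. 40. 24.] 164 [32. 44. 25.] 168 [40. 54. 30.] 172 [41. 55. 31.] 176 [40. 54. 30.] 180 [41. 55. 31.] 184 [40. 54. 30.] 188 [41. 54. 30.] 192 [40. 54. 30.] 196 [38. 55. 30.] 200 [39. 55. 31.] 204 [38. 54. 30.] 208 [39. 55. 30.] 212 [38. 55. 30.] 216 [38. 54. 28.] 220 [39. 55. 29.] 224 [38. 55. 28.] 228 [39. 55. 29.] 232 [36. 50. 27.] 236 [28. 40. 22.] 240 [29. 40. 21.] 244 [29. 40. 20.] 248 [30. 40. 22.] 252 [29. 40. 21.] 256 [30. 40. 22.] 260 [31. 43. 22.] 264 [36. 52. 27.] 268 [36. 52. 26.] 272 [36. 52. 26.] 276 [37. 53. 27.] 280 [36. 53. 26.] 284 [37. 53. 27.] 288 [37. 53. 28.] 292 [37. 52. 27.]
```

View pics/w4c.png

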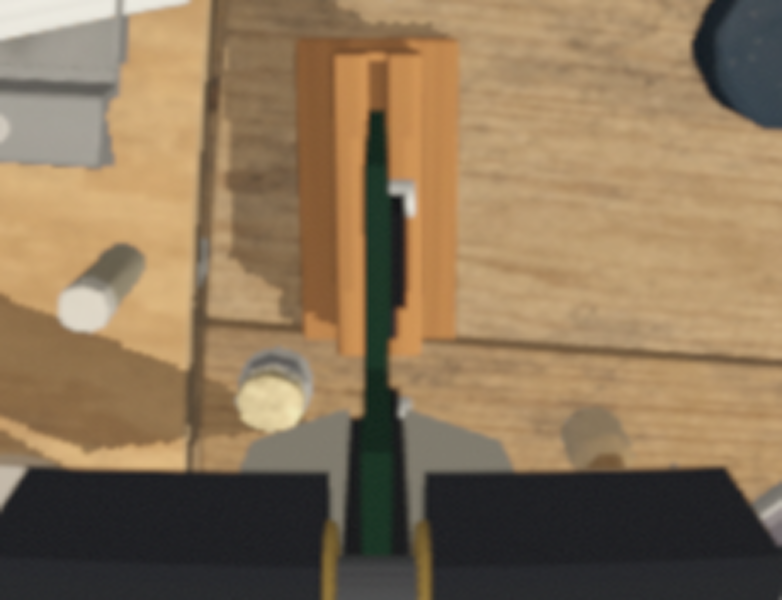

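servo_tool --angular '[[0,0,-5],[0,0,-12],[0,0,-19],[0,0,-26],[0,0,-33],[0,0,-40],[0,0,-47],[0,0,-54],[0,0,-61],[0,0,-68]]' --slide '[[-5,-10,0],[-13,-25,0],[-23,-44,0],[-33,-63,0],[-43,-82,0],[-53,-101,0],[-63,-120,0],[-73,-139,0],[-83,-158,0],[-90,-171,0]]' --grip '[-1,-1,-1,-1,-1,-1,-1,-1,-1,-1]'

```text
time: 6.62
tool_pos: [484.1, -264.0, 239.8]
tcp_rot: [-3.139, -0.003, 2.038]
contact_force: [0.4, 0.3, -1.5]
grip_width: 3.7
```

servo_tool --angular '[[0,0,-6],[0,0,-11],[0,0,-12.6],[0,0,-12.6],[0,0,-12.6],[0,0,-12.6],[0,0,-12.6]]' --slide '[[-3,-6,-5],[-3,-6,-15],[-3,-6,-30],[-3,-6,-40],[-3,-6,-40],[-3,-6,-40],[-3,-6,-40]]' --grip '[-1,-1,-1,-1,-1,-1,-1]'

```text
time: 7.2
tool_pos: [483.0, -269.0, 201.9]
tcp_rot: [3.142, -0.0, 1.826]
contact_force: [-0.2, -0.1, -1.5]
grip_width: 4.0
```

Run:
```python
from h import *
c=wcap("w5")
from plant import bot
for n in("scene","top"):
    k=bot.capture(n); cv2.imwrite(f"pics/{n}5.png",k["img"]); np.savez(f"{n}5.npz",**k)
cv2.imwrite("pics/w5c.png",cv2.resize(c["img"][60:290,200:360],None,fx=4,fy=2.6,interpolation=cv2.INTER_CUBIC))
T=c["T"]
for nm,x,z in(("bottom near",55,72),("sh",55,-3)):
    print(nm,wproj(c,(T@np.r_[x,1.7,z,1])[:3]).round(1))
```

```text
7.2 [ 483.  -269.   201.9] [ 3.1415 -0.      1.826 ] [-0.2 -0.1 -1.5] [ 0.002 -0.014 -0.011 -0.002  0.     0.004]
bottom near [282.4 148.4]
sh [283.4 167.8]
```

View pics/w5c.png

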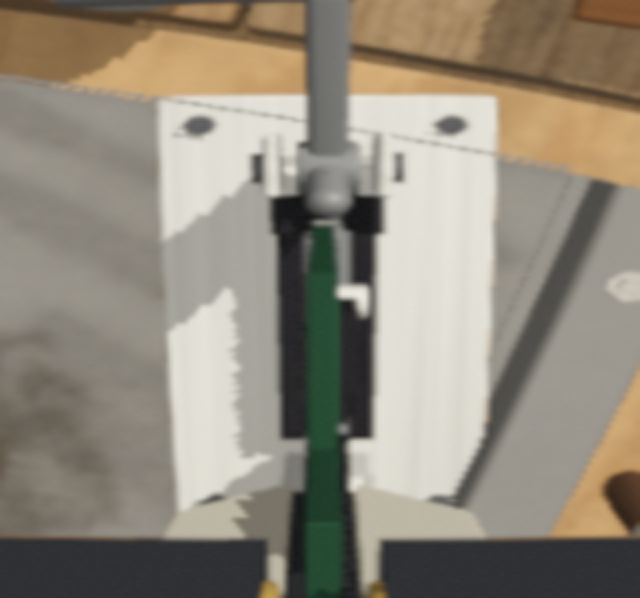

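View pics/scene5.png

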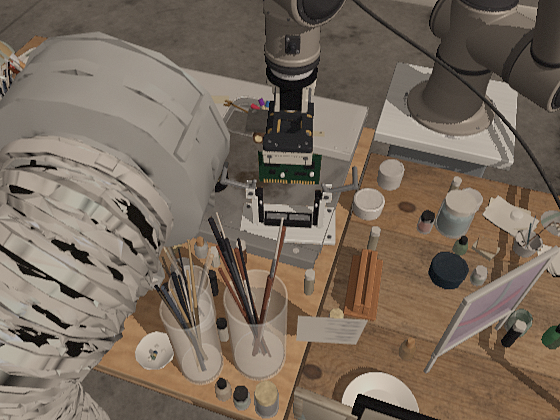

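Run:
```python
from h import *
for n in("w1","w2","w3","w4","w5"): c=load(n); print(n,c["T_tool_cam"][:3,3].round(2),c["T_tool_cam"][0].round(4),c["T_tool_cam"][1].round(4), float(c["cx"]),float(c["cy"]))
c=load("w5");T=c["T"]
q=lambda a,b:(200+(a+.5)/4-.5,60+(b+.5)/2.6-.5)
Ti=np.linalg.inv(T)
def p(n,a,b,z):
    X=wplane(c,*q(a,b),z); print(n,X.round(1),"tool",(Ti@np.r_[X,1])[:2].round(1))
p("cardbottom near",323,228,129.9)
p("card sh near",322,275,205)
p("TL",158,98,14);p("TR",497,96,14)
p("hinge",329,165,110)
p("flare outer",328,198,104);p("flare inner",328,232,104)
p("socket l",327,235,32);p("socket r",327.5,437,32)
```

```text
w1 [  84.37    0.24 -158.73] [-1.00000e-04 -9.52400e-01 -3.05000e-01  8.43697e+01] [ 1.000e+00 -0.000e+00 -2.000e-04  2.354e-01] 280.30172471479625 207.95390552913304
w2 [  82.79    1.62 -158.73] [-1.00000e-04 -9.52600e-01 -3.04100e-01  8.27942e+01] [ 1.0000e+00  1.0000e-04 -8.0000e-04  1.6235e+00] 280.30172471479625 207.95390552913304
w3 [  82.79    1.62 -158.73] [-1.00000e-04 -9.52600e-01 -3.04100e-01  8.27902e+01] [ 1.000e+00  1.000e-04 -8.000e-04  1.624e+00] 280.30172471479625 207.95390552913304
w4 [  82.78    1.62 -158.73] [-1.00000e-04 -9.52600e-01 -3.04100e-01  8.27848e+01] [ 1.0000e+00  1.0000e-04 -8.0000e-04  1.6228e+00] 280.30172471479625 207.95390552913304
w5 [  84.37    0.24 -158.73] [-1.00000e-04 -9.52400e-01 -3.05000e-01  8.43692e+01] [ 1.000e+00 -0.000e+00 -3.000e-04  2.424e-01] 280.30172471479625 207.95390552913304
cardbottom near [ 469.2 -215.   129.9] tool [55.7  0.2]
card sh near [ 468.9 -214.6  205. ] tool [56.2  0.1]
TL [ 417.2 -187.5   14. ] tool [ 95.4 -43.1]
TR [ 503.2 -164.1   14. ] tool [96.3 46. ]
hinge [ 466.1 -198.9  110. ] tool [72.   1.4]
flare outer [ 468.6 -209.   104. ] tool [61.7  1.2]
flare inner [ 471.2 -219.1  104. ] tool [51.2  1.2]
socket l [ 473.9 -229.2   32. ] tool [40.8  1.3]
socket r [ 495.4 -310.6   32. ] tool [-43.4   1.5]
```

servo_tool --angular '[[0,0,0],[0,0,0],[0,0,0],[0,0,0],[0,0,0],[0,0,0],[0,0,0],[0,0,0]]' --slide '[[1.1,0.3,-5],[1.1,0.3,-12],[1.1,0.3,-18],[1.1,0.3,-24],[1.1,0.3,-27],[1.1,0.3,-30],[1.1,0.3,-33],[1.1,0.3,-33]]' --grip '[-1,-1,-1,-1,-1,-1,-1,-1]'

```text
time: 8.02
tool_pos: [483.7, -268.6, 168.1]
tcp_rot: [-3.141, -0.001, 1.825]
contact_force: [0.5, 0.7, -0.8]
grip_width: 3.8
```

Run:
```python
from h import *
c=wcap("w6")
cv2.imwrite("pics/w6c.png",cv2.resize(c["img"][60:290,200:360],None,fx=4,fy=2.6,interpolation=cv2.INTER_CUBIC))
```

```text
8.0167 [ 483.7 -268.6  168.1] [-3.1411e+00 -7.0000e-04  1.8250e+00] [ 0.5  0.7 -0.8] [ 0.001 -0.008 -0.012  0.001  0.013  0.001]
```

View pics/w6c.png

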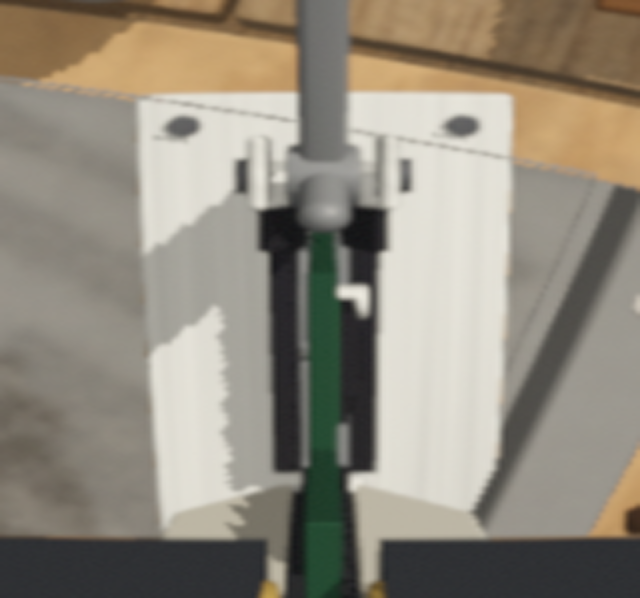

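servo_tool --angular '[[0,0,0],[0,0,0],[0,0,0],[0,0,0],[0,0,0]]' --slide '[[0,0,-3],[0,0,-6],[0,0,-9],[0,0,-10],[0,0,-10]]' --grip '[-1,-1,-1,-1,-1]'

```text
time: 8.48
tool_pos: [483.7, -268.6, 158.3]
tcp_rot: [-3.141, -0.001, 1.825]
contact_force: [0.6, -0.0, -1.9]
grip_width: 3.9
```

servo_tool --angular '[[0,0,0],[0,0,0],[0,0,0],[0,0,0],[0,0,0]]' --slide '[[0,0,-3],[0,0,-6],[0,0,-9],[0,0,-12],[0,0,-12]]' --grip '[-1,-1,-1,-1,-1]'

```text
time: 8.9
tool_pos: [483.5, -268.5, 145.9]
tcp_rot: [-3.141, -0.001, 1.825]
contact_force: [0.3, 0.7, -1.0]
grip_width: 3.7
```

servo_tool --angular '[[0,0,0],[0,0,0],[0,0,0],[0,0,0],[0,0,0]]' --slide '[[0,0,-3],[0,0,-6],[0,0,-9],[0,0,-12],[0,0,-12]]' --grip '[-1,-1,-1,-1,-1]'

```text
time: 9.32
tool_pos: [483.4, -268.7, 133.9]
tcp_rot: [-3.14, -0.001, 1.825]
contact_force: [-2.8, -1.9, -2.7]
grip_width: 3.5
```

servo_tool --angular '[[0,0,0],[0,0,0],[0,0,0],[0,0,0],[0,0,0],[0,0,0]]' --slide '[[0,0,-3],[0,0,-6],[0,0,-9],[0,0,-12],[0,0,-14],[0,0,-14]]' --grip '[-1,-1,-1,-1,-1,-1]'

```text
time: 9.82
tool_pos: [483.6, -268.6, 120.0]
tcp_rot: [-3.141, -0.001, 1.825]
contact_force: [-3.6, -2.0, -2.9]
grip_width: 4.0
```

Run:
```python
from h import *
c=wcap("w7")
cv2.imwrite("pics/w7c.png",cv2.resize(c["img"][60:290,200:360],None,fx=4,fy=2.6,interpolation=cv2.INTER_CUBIC))
from plant import bot
k=bot.capture("scene"); cv2.imwrite("pics/s7.png",cv2.resize(k["img"][110:250,200:400],None,fx=4,fy=4,interpolation=cv2.INTER_CUBIC))
```

```text
9.8167 [ 483.6 -268.6  120. ] [-3.1409e+00 -7.0000e-04  1.8250e+00] [-3.6 -2.  -2.9] [-0.    -0.    -0.003 -0.001  0.006  0.001]
```

View pics/w7c.png

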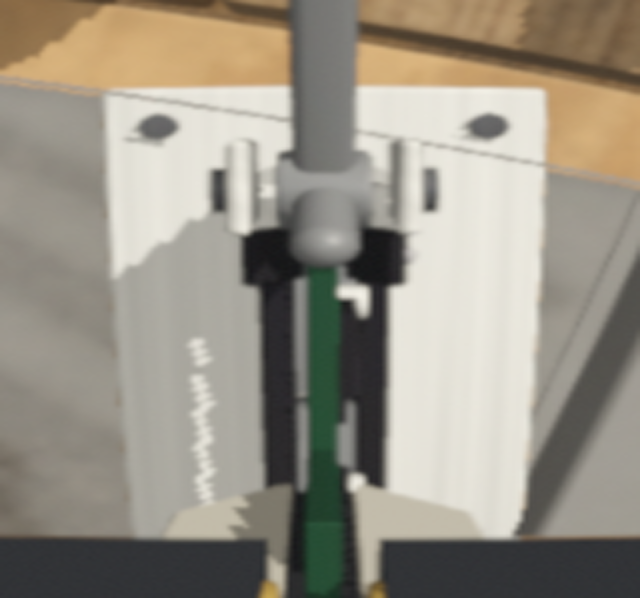

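View pics/s7.png

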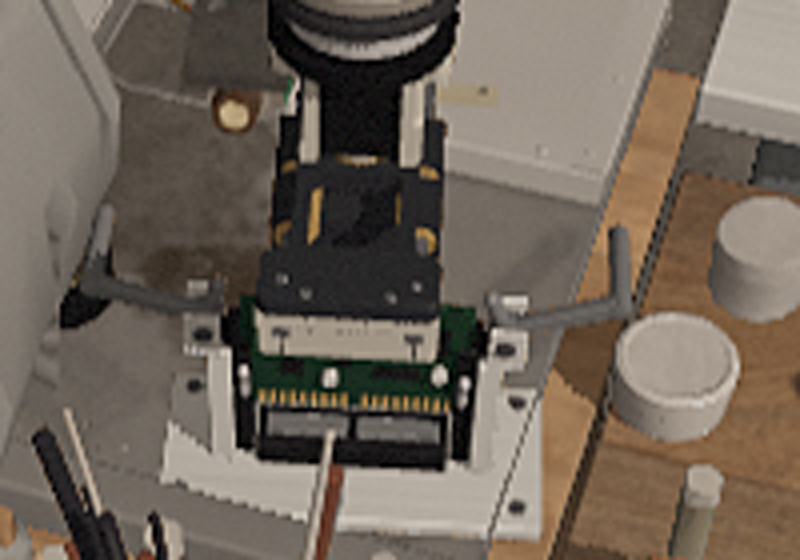

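servo_tool --angular '[[0,0,0],[0,0,0],[0,0,0],[0,0,0]]' --slide '[[0,0,-2],[0,0,-4],[0,0,-5],[0,0,-5]]' --grip '[-1,-1,-1,-1]'

```text
time: 10.25
tool_pos: [483.9, -268.7, 115.6]
tcp_rot: [-3.142, 0.0, 1.825]
contact_force: [-3.6, -1.4, -1.1]
grip_width: 4.3
```

servo_tool --angular '[[0,0,0],[0,0,0],[0,0,0]]' --slide '[[0,0,-0.7],[0,0,-1.5],[0,0,-1.5]]' --grip '[-1,-1,-1]'

```text
time: 10.5
tool_pos: [483.9, -268.8, 114.2]
tcp_rot: [3.141, 0.0, 1.825]
contact_force: [-3.9, -2.1, 0.9]
grip_width: 4.2
```

servo_tool --angular '[[0,0,0],[0,0,0]]' --slide '[[0,0,-1],[0,0,-1]]' --grip '[-1,-1]'

```text
time: 10.67
tool_pos: [483.9, -268.8, 113.1]
tcp_rot: [3.142, 0.0, 1.825]
contact_force: [-4.0, -0.9, 0.1]
grip_width: 3.8
```

servo_tool --angular '[[0,0,0],[0,0,0]]' --slide '[[0,0,-1],[0,0,-1]]' --grip '[-1,-1]'

```text
time: 10.83
tool_pos: [483.9, -268.7, 112.1]
tcp_rot: [3.142, 0.0, 1.825]
contact_force: [-3.0, -1.7, 0.1]
grip_width: 4.0
```

servo_tool --angular '[[0,0,0],[0,0,0]]' --slide '[[0,0,-1],[0,0,-1]]' --grip '[-1,-1]'

```text
time: 11.0
tool_pos: [483.9, -268.7, 111.1]
tcp_rot: [3.142, -0.0, 1.825]
contact_force: [-3.3, -2.3, 1.2]
grip_width: 3.8
```

servo_tool --angular '[[0,0,0],[0,0,0]]' --slide '[[0,0,-1],[0,0,-1]]' --grip '[-1,-1]'

```text
time: 11.17
tool_pos: [483.9, -268.7, 110.1]
tcp_rot: [-3.142, -0.0, 1.825]
contact_force: [-4.3, -1.4, 0.4]
grip_width: 4.2
```

servo_tool --angular '[[0,0,0],[0,0,0]]' --slide '[[0,0,-0.8],[0,0,-0.8]]' --grip '[-1,-1]'

```text
time: 11.33
tool_pos: [483.9, -268.7, 109.3]
tcp_rot: [-3.142, -0.0, 1.825]
contact_force: [-4.0, -1.2, 0.5]
grip_width: 3.7
```

servo_tool --angular '[[0,0,0],[0,0,0]]' --slide '[[0,0,-1],[0,0,-1]]' --grip '[-1,-1]'

```text
time: 11.5
tool_pos: [483.9, -268.7, 108.3]
tcp_rot: [-3.142, -0.0, 1.825]
contact_force: [-3.9, -2.1, 0.1]
grip_width: 4.1
```

servo_tool --angular '[[0,0,0],[0,0,0]]' --slide '[[0,0,-0.8],[0,0,-0.8]]' --grip '[-1,-1]'

```text
time: 11.67
tool_pos: [483.9, -268.7, 107.5]
tcp_rot: [3.142, -0.0, 1.825]
contact_force: [-3.8, -0.8, -0.3]
grip_width: 3.8
```

servo_tool --angular '[[0,0,0],[0,0,0]]' --slide '[[0,0,-1],[0,0,-1]]' --grip '[-1,-1]'

```text
time: 11.83
tool_pos: [483.9, -268.7, 106.5]
tcp_rot: [-3.142, -0.0, 1.825]
contact_force: [-3.8, -1.2, 0.2]
grip_width: 3.7
```

servo_tool --angular '[[0,0,0],[0,0,0]]' --slide '[[0,0,-0.8],[0,0,-0.8]]' --grip '[-1,-1]'

```text
time: 12.0
tool_pos: [483.9, -268.7, 105.7]
tcp_rot: [-3.142, -0.0, 1.825]
contact_force: [-4.1, -0.4, 0.3]
grip_width: 3.8
```

Run:
```python
from h import *
c=wcap("w8"); g=c["img"].astype(int)
p=load("w7")["img"].astype(int); q=load("w4")["img"].astype(int)
for v in range(140,290,3): print(v,q[v,279:282,1].mean().round(),p[v,279:282,1].mean().round(),g[v,279:282,1].mean().round(),end=" | ")
```

```text
12.0 [ 483.9 -268.7  105.7] [-3.1416e+00 -1.0000e-04  1.8250e+00] [-4.1 -0.4  0.3] [-0.001  0.    -0.003 -0.001  0.001  0.001]
140 93.0 141.0 143.0 | 143 93.0 141.0 143.0 | 146 74.0 141.0 143.0 | 149 40.0 156.0 143.0 | 152 41.0 162.0 155.0 | 155 41.0 145.0 167.0 | 158 40.0 119.0 160.0 | 161 40.0 82.0 138.0 | 164 44.0 68.0 113.0 | 167 54.0 79.0 77.0 | 170 55.0 79.0 78.0 | 173 55.0 79.0 79.0 | 176 54.0 80.0 80.0 | 179 54.0 79.0 79.0 | 182 56.0 79.0 79.0 | 185 54.0 79.0 79.0 | 188 54.0 79.0 79.0 | 191 55.0 79.0 79.0 | 194 55.0 79.0 79.0 | 197 55.0 79.0 80.0 | 200 55.0 79.0 79.0 | 203 54.0 79.0 80.0 | 206 55.0 79.0 79.0 | 209 54.0 79.0 79.0 | 212 55.0 79.0 79.0 | 215 54.0 79.0 79.0 | 218 55.0 79.0 80.0 | 221 55.0 79.0 80.0 | 224 55.0 79.0 79.0 | 227 55.0 78.0 80.0 | 230 54.0 79.0 79.0 | 233 44.0 69.0 68.0 | 236 40.0 64.0 64.0 | 239 40.0 64.0 64.0 | 242 40.0 63.0 63.0 | 245 41.0 63.0 63.0 | 248 40.0 64.0 63.0 | 251 41.0 63.0 64.0 | 254 41.0 63.0 63.0 | 257 40.0 63.0 63.0 | 260 43.0 70.0 69.0 | 263 53.0 79.0 78.0 | 266 54.0 78.0 78.0 | 269 52.0 78.0 78.0 | 272 53.0 77.0 78.0 | 275 53.0 78.0 78.0 | 278 53.0 78.0 78.0 | 281 54.0 78.0 78.0 | 284 53.0 78.0 77.0 | 287 53.0 72.0 76.0 |
```

servo_tool --angular '[[0,0,0],[0,0,0]]' --slide '[[0,0,-1],[0,0,-1]]' --grip '[-1,-1]'

```text
time: 12.22
tool_pos: [483.9, -268.7, 104.7]
tcp_rot: [-3.142, -0.0, 1.825]
contact_force: [-3.5, -2.2, 0.0]
grip_width: 3.9
```

servo_tool --angular '[[0,0,0],[0,0,0]]' --slide '[[0,0,-0.8],[0,0,-0.8]]' --grip '[-1,-1]'

```text
time: 12.38
tool_pos: [483.9, -268.7, 103.9]
tcp_rot: [3.142, -0.0, 1.825]
contact_force: [-4.2, -2.1, -0.1]
grip_width: 3.7
```

servo_tool --angular '[[0,0,0],[0,0,0]]' --slide '[[0,0,-1],[0,0,-1]]' --grip '[-1,-1]'

```text
time: 12.55
tool_pos: [484.0, -268.8, 103.6]
tcp_rot: [3.141, 0.0, 1.825]
contact_force: [-4.8, -0.5, 5.8]
grip_width: 4.2
```

servo_tool --angular '[[0,0,0],[0,0,0]]' --slide '[[0,0,-0.8],[0,0,-0.8]]' --grip '[-1,-1]'

```text
time: 12.72
tool_pos: [484.1, -268.8, 103.5]
tcp_rot: [3.141, 0.001, 1.825]
contact_force: [-6.2, 0.6, 11.5]
grip_width: 3.5
```

servo_tool --angular '[[0,0,0],[0,0,0],[0,0,0],[0,0,0],[0,0,0],[0,0,0],[0,0,0]]' --slide '[[0,0,1],[0,0,1],[0,0,1],[0,0,1],[0,0,1],[0,0,1],[0,0,1]]' --grip '[-1,-1,0.2,0.2,0.2,0.2,0.2]'

```text
time: 13.3
tool_pos: [484.3, -268.6, 103.2]
tcp_rot: [3.141, 0.0, 1.825]
contact_force: [0.7, 0.2, 0.0]
grip_width: 32.4
```

servo_tool --angular '[[0,0,0],[0,0,0],[0,0,0],[0,0,0],[0,0,0],[0,0,0],[0,0,0],[0,0,0]]' --slide '[[0,0,5],[0,0,20],[0,0,45],[0,0,75],[0,0,110],[0,0,135],[0,0,135],[0,0,135]]' --grip '[0.2,0.2,0.2,0.2,0.2,0.2,0.2,0.2]'

```text
time: 13.97
tool_pos: [484.5, -269.1, 240.0]
tcp_rot: [3.139, 0.003, 1.825]
contact_force: [-0.5, 0.5, -0.2]
grip_width: 55.0
```

Run:
```python
from h import *
c=wcap("w9")
cv2.imwrite("pics/w9c.png",cv2.resize(c["img"][0:300,160:400],None,fx=2.4,fy=2,interpolation=cv2.INTER_CUBIC))
cv2.imwrite("pics/w9l.png",cv2.resize(c["img"][30:130,200:300],None,fx=6,fy=6,interpolation=cv2.INTER_CUBIC))
from plant import bot
k=bot.capture("scene"); np.savez("scene9.npz",**k); cv2.imwrite("pics/s9.png",cv2.resize(k["img"][150:250,200:380],None,fx=4.4,fy=4.4,interpolation=cv2.INTER_CUBIC))
k=bot.capture("top"); np.savez("top9.npz",**k)
```

```text
13.9667 [ 484.5 -269.1  240. ] [3.1389e+00 3.0000e-03 1.8250e+00] [-0.5  0.5 -0.2] [-0.     0.039  0.06  -0.002 -0.015 -0.001]
```

View pics/w9c.png

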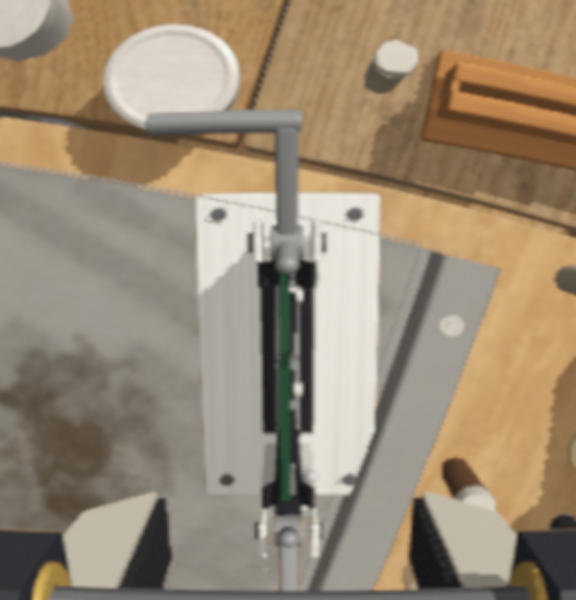

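View pics/s9.png

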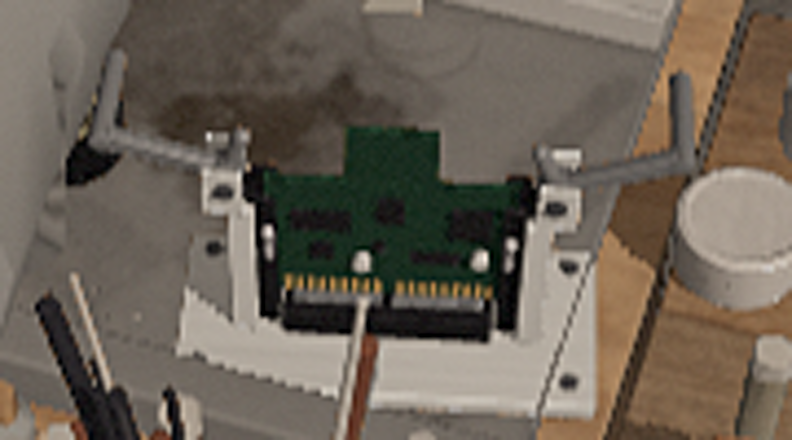

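Run:
```python
from h import *
from scipy.optimize import brentq
C=np.array([483.9,-267.8]);y=np.radians(14.6);ex=np.array([np.cos(y),np.sin(y)]);ey=np.array([-np.sin(y),np.cos(y)])
c=load("w9")
g=c["img"].astype(int)
q=lambda a,b:(160+(a+.5)/2.4-.5,(b+.5)/2-.5)
def solve(rayf,sgn):
    def F(t):
        o,d=rayf; X=o+d*(110+55*np.cos(t)-o[2])/d[2]; return sgn*((X[:2]-C)@ey)-(70+55*np.sin(t))
    t=brentq(F,.5,1.57); o,d=rayf; X=o+d*(110+55*np.cos(t)-o[2])/d[2]; r=X[:2]-C; return round(t,3),X.round(1),(r@ex).round(1),(r@ey).round(1)
print("L wrist",solve(wray(c,*q(200,122)),1))
# depth clouds
for nm in("scene9","top9"):
    k=load(nm);X=cloud(k); d=X[...,:2]-C; rx=d@ex; ry=d@ey
    for s in(1,-1):
        m=(rx>-45)&(rx<-12)&(s*ry>100)&(s*ry<135)&(X[...,2]>105)&(X[...,2]<160)
        if m.sum(): 
            yy=(s*ry[m]).mean(); zz=X[...,2][m].mean(); print(nm,s,m.sum(),yy.round(1),zz.round(1),"theta",np.arctan2(yy-70,zz-4-110).round(3))
a=k["img"]
```

```text
L wrist (1.244, array([ 424.5, -157.1,  127.6]), np.float64(-29.5), np.float64(122.1))
scene9 1 74 117.9 133.3 theta 1.188
scene9 -1 66 123.7 129.9 theta 1.284
top9 1 107 116.9 134.0 theta 1.168
top9 -1 1 128.5 129.6 theta 1.311
```

Run:
```python
from h import *
from plant import bot
from scipy.optimize import least_squares
o=bot.get_obs();print(o["joint_positions"].round(4),o["tool_pos"].round(1))
S=[((.34274,1.52503),np.hypot(227.68,472.6),226.0),((.42699,1.356995),np.hypot(463.25,341.39),239.8),(o["joint_positions"][1:3],np.hypot(*o["tool_pos"][:2]),o["tool_pos"][2])]
def F(p):
    r=[]
    for (a,b),R,Z in S:
        r+=[p[0]*np.sin(a)+p[1]*np.sin(a+b)-R,p[2]+p[0]*np.cos(a)+p[1]*np.cos(a+b)-Z]
    return r
s=least_squares(F,[400,400,0]);print(s.x,s.fun)
for nm,j1 in(("top1",-.768),("scene1",-.768),("top9",o["joint_positions"][0]),("scene9",o["joint_positions"][0])):
    k=load(nm);X=cloud(k);e=np.array([np.cos(j1),np.sin(j1)]);n=np.array([-e[1],e[0]])
    r=X[...,:2]@e;l=X[...,:2]@n
    out=[]
    for r0 in range(100,620,40):
        m=(r>r0)&(r<r0+40)&(abs(l)<140)&(X[...,2]>250)
        if m.sum(): out.append((r0,m.sum(),int(X[...,2][m].min()),int(X[...,2][m].max()),int(l[m].min()),int(l[m].max())))
    print(nm,out)
```

```text
[-6.4540e-01  3.8710e-01  1.4272e+00  1.0000e-04  1.3298e+00 -8.9960e-01] [ 483.3 -268.2  236.9]
[ 536.40792424  360.86716569 -172.83433506] [ 0.756254    0.77496747 -0.61257347 -0.73839609 -0.06462074 -0.03657138]
top1 [(300, np.int64(696), 627, 669, 107, 130), (340, np.int64(3904), 605, 671, 64, 130), (380, np.int64(7733), 471, 662, -18, 138), (420, np.int64(6349), 472, 640, -51, 138), (460, np.int64(2598), 308, 618, 16, 139), (500, np.int64(5502), 308, 593, 3, 139), (540, np.int64(7081), 317, 607, 7, 139), (580, np.int64(3934), 292, 604, 10, 139)]
scene1 [(340, np.int64(186), 381, 408, 77, 138), (380, np.int64(33), 404, 412, 66, 82), (460, np.int64(117), 309, 349, 16, 44), (500, np.int64(534), 250, 461, 24, 97), (540, np.int64(1887), 254, 480, 31, 139), (580, np.int64(2533), 251, 484, 51, 139)]
top9 [(260, np.int64(3), 648, 653, 125, 127), (300, np.int64(1775), 627, 677, 81, 127), (340, np.int64(7002), 602, 674, 17, 134), (380, np.int64(9068), 402, 654, -92, 135), (420, np.int64(3926), 477, 633, -104, 139), (460, np.int64(2585), 315, 592, 12, 139), (500, np.int64(6465), 333, 601, -19, 139), (540, np.int64(6444), 543, 603, 6, 139), (580, np.int64(1245), 541, 591, 14, 137)]
scene9 [(340, np.int64(251), 367, 400, 48, 139), (380, np.int64(100), 395, 412, 19, 62), (460, np.int64(90), 310, 328, 29, 68), (500, np.int64(767), 274, 495, -10, 114), (540, np.int64(3722), 250, 516, 8, 139), (580, np.int64(1700), 250, 502, 53, 139)]
```

```bash
cat > kin.py <<'E'
import numpy as np
from scipy.optimize import least_squares,fsolve
S=[((.34274,1.52503),np.hypot(227.68,472.6),226.0),((.42699,1.356995),np.hypot(463.25,341.39),239.8),((.3871,1.4272),np.hypot(483.3,268.2),236.9)]
d=76.
def F(p):
    r=[]
    for (a,b),R,Z in S:
        R=np.sqrt(R*R-d*d); r+=[p[0]*np.sin(a)+p[1]*np.sin(a+b)-R,p[2]+p[0]*np.cos(a)+p[1]*np.cos(a+b)-Z]
    return r
s=least_squares(F,[400,400,0]);L1,L2,H=s.x
def cfg(x,y,z):
    R=np.hypot(x,y); r=np.sqrt(R*R-d*d); j1=np.arctan2(y,x)-np.arcsin(d/R)
    q=fsolve(lambda q:[L1*np.sin(q[0])+L2*np.sin(q[0]+q[1])-r,H+L1*np.cos(q[0])+L2*np.cos(q[0]+q[1])-z],[.4,1.5])
    return j1,q,r
E
python3 - <<'E'
from kin import *
print(L1,L2,H,s.fun.round(2))
cable=np.array([(284,-315,487),(309,-263,439),(323,-228,417),(335,-193,402),(346,-157,390),(356,-123,379),(364,-88,367),(372,-53,354),(380,-15,340)],float)
for nm,p in dict(now=(483.9,-268.7,238),hovL=(426,-157,190),L=(426,-157,110),L0=(442,-218,145),R=(487,-393,110),Rhov=(487,-393,190)).items():
    j1,q,r=cfg(*p); e=np.array([np.cos(j1),np.sin(j1)]);n=np.array([-e[1],e[0]])
    W=np.r_[r*e+d*n,p[2]+310]; E=np.r_[(r-L2*np.sin(q.sum()))*e+d*n,p[2]+310-L2*np.cos(q.sum())]
    # dense cable
    t=np.linspace(0,len(cable)-1,200); cb=np.stack([np.interp(t,range(len(cable)),cable[:,i]) for i in range(3)],1)
    def dist(A,B):
        u=np.linspace(0,1,100)[:,None]; P=A+(B-A)*u; D=np.linalg.norm(P[:,None]-cb[None],axis=2); k=np.unravel_index(D.argmin(),D.shape); return D.min().round(),P[k[0]].round(),cb[k[1]].round()
    print(nm,"j1",j1.round(3),q.round(3),"W",W.round(),"E",E.round(),"fore-cable",dist(E,W),"column-cable",dist(W,np.r_[p]))
E
```

```text
538.0264130146891 354.78114171428035 -175.84956189582874 [ 1.02  1.07 -0.85 -0.99 -0.06 -0.07]
now j1 -0.645 [0.388 1.422] W [ 484. -269.  548.] E [208. -62. 632.] fore-cable (np.float64(172.0), array([ 395., -202.,  575.]), array([ 304., -273.,  448.])) column-cable (np.float64(165.0), array([ 484., -269.,  410.]), array([ 327., -215.,  411.]))
hovL j1 -0.521 [0.242 1.785] W [ 426. -157.  500.] E [150.   2. 656.] fore-cable (np.float64(135.0), array([ 415., -151.,  506.]), array([ 343., -166.,  393.])) column-cable (np.float64(77.0), array([ 426., -157.,  384.]), array([ 352., -136.,  383.]))
L j1 -0.521 [0.326 1.927] W [ 426. -157.  420.] E [187. -20. 644.] fore-cable (np.float64(77.0), array([ 402., -143.,  443.]), array([ 349., -145.,  386.])) column-cable (np.float64(77.0), array([ 426., -157.,  382.]), array([ 352., -136.,  383.]))
L0 j1 -0.613 [0.349 1.769] W [ 442. -218.  455.] E [194. -44. 640.] fore-cable (np.float64(106.0), array([ 399., -188.,  487.]), array([ 333., -200.,  405.])) column-cable (np.float64(110.0), array([ 442., -218.,  399.]), array([ 337., -185.,  399.]))
R j1 -0.801 [0.6   1.434] W [ 487. -393.  420.] E [ 266. -165.  578.] fore-cable (np.float64(84.0), array([ 360., -262.,  511.]), array([ 299., -284.,  458.])) column-cable (np.float64(220.0), array([ 487., -393.,  420.]), array([ 303., -275.,  450.]))
Rhov j1 -0.801 [0.545 1.294] W [ 487. -393.  500.] E [ 249. -147.  594.] fore-cable (np.float64(110.0), array([ 360., -262.,  550.]), array([ 291., -300.,  473.])) column-cable (np.float64(217.0), array([ 487., -393.,  472.]), array([ 292., -298.,  472.]))
```

servo_tool --angular '[[0,0,-7],[0,0,-14],[0,0,-21],[0,0,-28],[0,0,-35],[0,0,-42],[0,0,-49],[0,0,-56],[0,0,-63],[0,0,-70]]' --slide '[[0,5,0],[0,12,0],[0,20,0],[0,30,0],[-2,40,0],[-6,50,0],[-10,58,0],[-14,64,0],[-18,70,0],[-20,75,0]]' --grip '[0.2,0.2,0.2,0.2,0.2,0.2,0.2,0.2,0.2,0.2]'

```text
time: 14.95
tool_pos: [463.0, -192.9, 236.8]
tcp_rot: [-3.139, 0.001, 0.597]
contact_force: [0.0, -0.3, -0.0]
grip_width: 55.0
```

servo_tool --angular '[[0,0,-7],[0,0,-14],[0,0,-20]]' --slide '[[0,0,0],[0,0,0],[0,0,0]]' --grip '[0.2,0.2,0.2]'

```text
time: 15.2
tool_pos: [463.3, -193.3, 236.8]
tcp_rot: [-3.14, 0.002, 0.248]
contact_force: [-0.6, -0.9, 0.7]
grip_width: 54.9
```

servo_tool --angular '[[-1.5,5.8,0],[-3.02,11.6,0],[-3.02,11.6,0],[-3.02,11.6,0],[-3.02,11.6,0],[-3.02,11.6,0]]' --slide '[[-15,15,0],[-30,30,-20],[-38,37,-50],[-38,37,-70],[-38,37,-70],[-38,37,-70]]' --grip '[0.2,0.2,0.2,0.2,0.2,0.2]'

```text
time: 15.7
tool_pos: [425.2, -156.4, 167.2]
tcp_rot: [-3.139, 0.212, 0.255]
contact_force: [-0.8, -0.2, 0.3]
grip_width: 55.0
```

Run:
```python
from h import *
c=wcap("w10")
cv2.imwrite("pics/w10c.png",cv2.resize(c["img"][100:320,140:420],None,fx=2.8,fy=2.7,interpolation=cv2.INTER_CUBIC))
print(wproj(c,(c["T"]@np.r_[0,0,0,1])[:3]), c["T_tool_cam"][:3,3])
```

```text
15.7 [ 425.2 -156.4  167.2] [-3.1393  0.2122  0.2549] [-0.8 -0.2  0.3] [-0.008 -0.036 -0.052 -0.003  0.013 -0.001]
[283.0601467  263.76279348] [  82.84221802   -1.60783973 -158.75916959]
```

View pics/w10c.png

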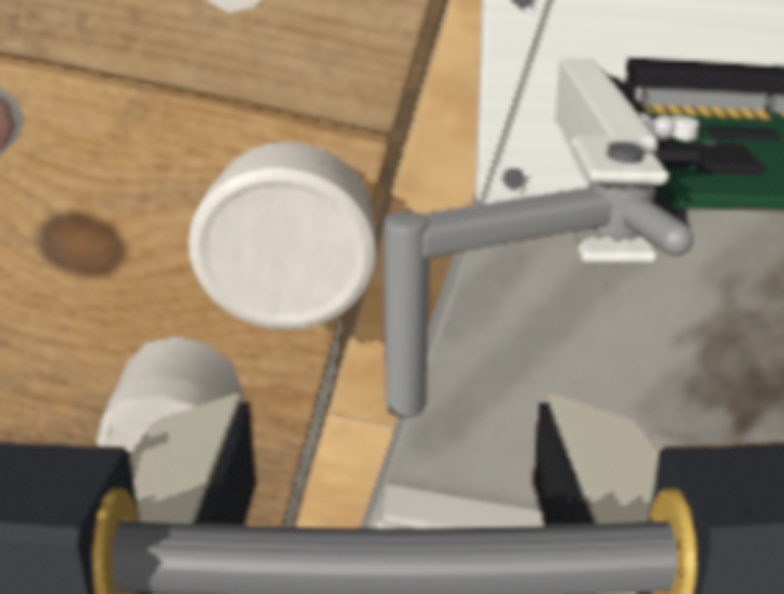

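servo_tool --angular '[[0,0,0],[0,0,0],[0,0,0],[0,0,0],[0,0,0],[0,0,0],[0,0,0],[0,0,0],[0,0,0],[0,0,0]]' --slide '[[-3.6,-3.2,-15],[-3.6,-3.2,-32],[-3.6,-3.2,-48],[-3.6,-3.2,-55.5],[-3.6,-3.2,-55.5],[-3.6,-3.2,-55.5],[-3.6,-3.2,-55.5],[-3.6,-3.2,-55.5],[-3.6,-3.2,-55.5],[-3.6,-3.2,-55.5]]' --grip '[0.2,0.2,0.2,0.2,-0.3,-0.4,-0.5,-0.5,-0.5,-0.5]'

```text
time: 16.58
tool_pos: [422.6, -160.1, 113.3]
tcp_rot: [3.141, 0.208, 0.254]
contact_force: [-0.5, 0.1, -0.7]
grip_width: 24.1
```

Run:
```python
from h import *
c=wcap("w11")
cv2.imwrite("pics/w11c.png",cv2.resize(c["img"][100:320,140:420],None,fx=2.8,fy=2.7,interpolation=cv2.INTER_CUBIC))
```

```text
16.5833 [ 422.6 -160.1  113.3] [3.1406 0.2084 0.2541] [-0.5  0.1 -0.7] [-0.001  0.005  0.003 -0.001 -0.001 -0.   ]
```

View pics/w11c.png

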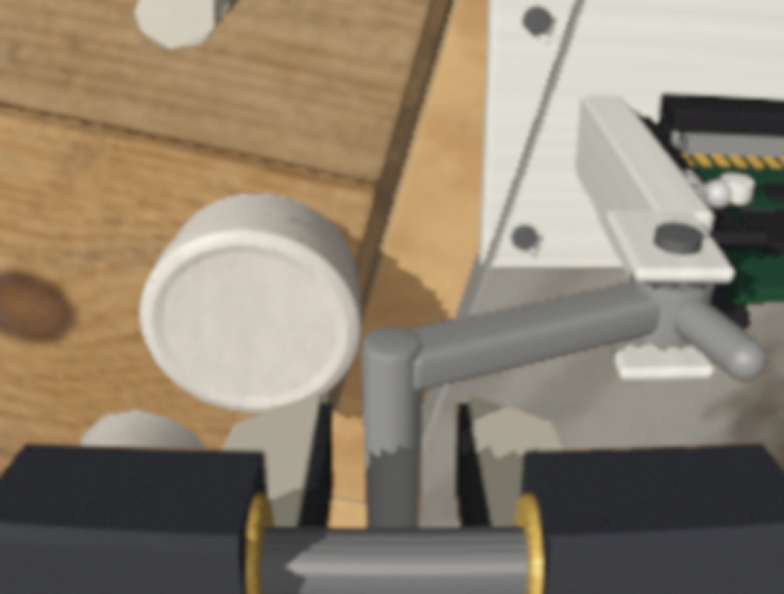

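servo_tool --angular '[[0,0,0],[0,0,0],[0,0,0],[0,0,0],[0,0,0],[0,0,0]]' --slide '[[0,0,0],[0,0,0],[0,0,0],[0,0,0],[0,0,0],[0,0,0]]' --grip '[-1,-1,-1,-1,-1,-1]'

```text
time: 17.13
tool_pos: [422.3, -159.9, 112.8]
tcp_rot: [3.141, 0.209, 0.254]
contact_force: [0.6, 1.0, 1.4]
grip_width: 9.1
```

Run:
```python
from h import *
c=wcap("w12")
T=c["T"]; gp=(T@np.r_[0,0,-19,1])[:3]
C=np.array([483.9,-267.8]);y=np.radians(14.6);ex=np.array([np.cos(y),np.sin(y)]);ey=np.array([-np.sin(y),np.cos(y)])
print(gp,(gp[:2]-C)@ex,(gp[:2]-C)@ey)
ry=(gp[:2]-C)@ey
print("theta by y",np.arcsin((ry-70)/55))
t=1.15
for t in np.arange(1.15,-.45,-.1): print(round(t,2), "d from start ry,z", end=" "); print((70+55*np.sin(t)).round(1),(110+55*np.cos(t)).round(1))
cv2.imwrite("pics/w12c.png",cv2.resize(c["img"][100:320,140:420],None,fx=2.8,fy=2.7,interpolation=cv2.INTER_CUBIC))
```

```text
17.1333 [ 422.3 -159.9  112.8] [3.1414 0.2092 0.2543] [0.6 1.  1.4] [-0.    -0.     0.001 -0.001  0.001  0.001]
[ 426.13653941 -158.8800985   131.35168522] -28.442860859158618 119.96318597389907
theta by y 1.1394927709202638
1.15 d from start ry,z 120.2 132.5
1.05 d from start ry,z 117.7 137.4
0.95 d from start ry,z 114.7 142.0
0.85 d from start ry,z 111.3 146.3
0.75 d from start ry,z 107.5 150.2
0.65 d from start ry,z 103.3 153.8
0.55 d from start ry,z 98.7 156.9
0.45 d from start ry,z 93.9 159.5
0.35 d from start ry,z 88.9 161.7
0.25 d from start ry,z 83.6 163.3
0.15 d from start ry,z 78.2 164.4
0.05 d from start ry,z 72.7 164.9
-0.05 d from start ry,z 67.3 164.9
-0.15 d from start ry,z 61.8 164.4
-0.25 d from start ry,z 56.4 163.3
-0.35 d from start ry,z 51.1 161.7
```

View pics/w12c.png

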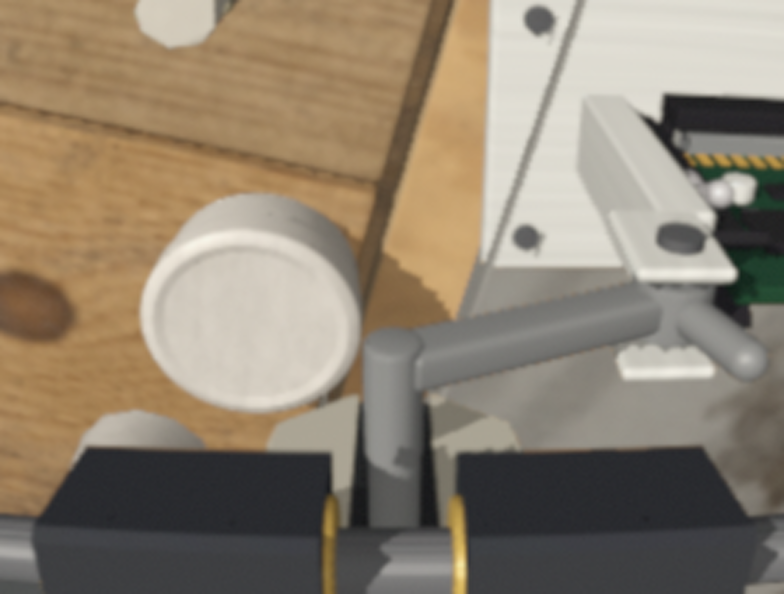

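servo_tool --angular '[[0,0,0],[0,0,0],[0,0,0],[0,0,0]]' --slide '[[0.6,-2.4,4.9],[1.4,-5.3,9.5],[2.2,-8.6,13.8],[2.2,-8.6,13.8]]' --grip '[-1,-1,-1,-1]'

```text
time: 17.52
tool_pos: [424.2, -167.7, 127.4]
tcp_rot: [-3.139, 0.21, 0.254]
contact_force: [-1.1, 6.6, 4.9]
grip_width: 9.0
```

servo_tool --angular '[[0,0,0],[0,0,0],[0,0,0],[0,0,0]]' --slide '[[0.3,-1.2,3.1],[1.3,-4.9,7.0],[2.3,-9,10.6],[2.3,-9,10.6]]' --grip '[-1,-1,-1,-1]'

```text
time: 17.85
tool_pos: [426.7, -177.4, 138.3]
tcp_rot: [-3.141, 0.209, 0.254]
contact_force: [-0.6, 6.1, 5.3]
grip_width: 9.1
```

servo_tool --angular '[[0,0,0],[0,0,0],[0,0,0],[0,0,0]]' --slide '[[1,-3.8,3.9],[2.2,-8.5,6.6],[3.6,-13.6,8.8],[3.6,-13.6,8.8]]' --grip '[-1,-1,-1,-1]'

```text
time: 18.18
tool_pos: [430.4, -191.4, 147.4]
tcp_rot: [-3.141, 0.209, 0.254]
contact_force: [-0.8, 4.9, 9.2]
grip_width: 8.9
```

servo_tool --angular '[[0,0,0],[0,0,0],[0,0,0]]' --slide '[[1.3,-4.8,3.0],[2.6,-10.2,4.1],[2.6,-10.2,4.1]]' --grip '[-1,-1,-1]'

```text
time: 18.43
tool_pos: [433.3, -202.2, 151.2]
tcp_rot: [3.141, 0.209, 0.254]
contact_force: [-1.0, 3.0, 6.1]
grip_width: 9.0
```

Run:
```python
from h import *
c=wcap("w13")
T=c["T"]; gp=(T@np.r_[0,0,-19,1])[:3]
C=np.array([483.9,-267.8]);y=np.radians(14.6);ex=np.array([np.cos(y),np.sin(y)]);ey=np.array([-np.sin(y),np.cos(y)])
print(gp,(gp[:2]-C)@ex,(gp[:2]-C)@ey)
cv2.imwrite("pics/w13c.png",cv2.resize(c["img"][100:320,140:420],None,fx=2.8,fy=2.7,interpolation=cv2.INTER_CUBIC))
```

```text
18.4333 [ 433.3 -202.2  151.2] [3.1407 0.2087 0.2535] [-1.   3.   6.1] [ 0.007 -0.005  0.011 -0.013 -0.016  0.014]
[ 437.1253922  -201.1589262   169.74107356] -28.466044209377674 76.27962362257543
```

View pics/w13c.png

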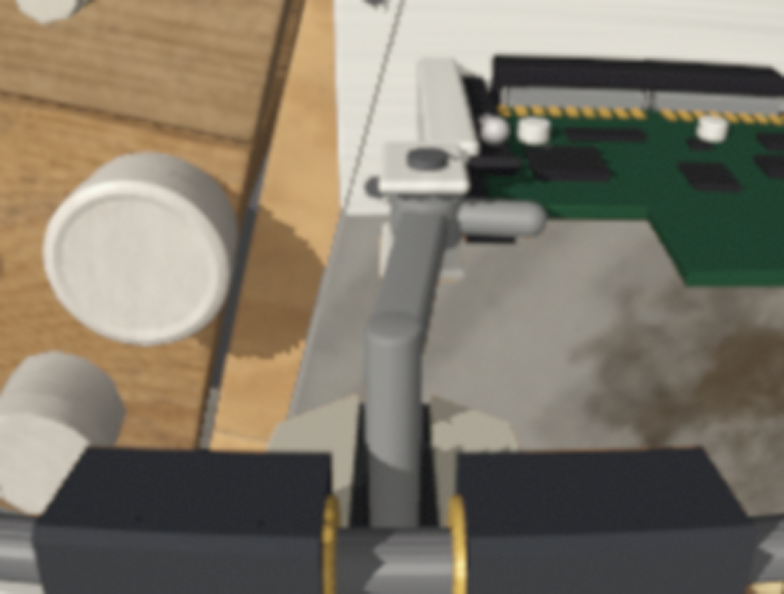

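servo_tool --angular '[[0,0,0],[0,0,0],[0,0,0]]' --slide '[[0.7,-2.8,1.2],[1.5,-5.6,1.4],[1.5,-5.6,1.4]]' --grip '[-1,-1,-1]'

```text
time: 18.73
tool_pos: [434.6, -207.2, 152.1]
tcp_rot: [3.141, 0.209, 0.254]
contact_force: [0.1, 4.5, 3.7]
grip_width: 9.0
```

servo_tool --angular '[[0,0,0],[0,0,0],[0,0,0]]' --slide '[[0.7,-2.6,0],[0.7,-2.6,0],[0.7,-2.6,0]]' --grip '[-1,-1,-1]'

```text
time: 18.98
tool_pos: [435.1, -209.2, 152.3]
tcp_rot: [-3.141, 0.209, 0.254]
contact_force: [-1.0, 6.4, 7.2]
grip_width: 9.0
```

servo_tool --angular '[[0,0,0],[0,0,0],[0,0,0]]' --slide '[[0.5,-2,0.6],[0.7,-2.7,0.6],[0.7,-2.7,0.6]]' --grip '[-1,-1,-1]'

```text
time: 19.23
tool_pos: [435.5, -210.9, 152.4]
tcp_rot: [-3.139, 0.209, 0.254]
contact_force: [-0.0, 9.4, 5.2]
grip_width: 8.6
```

servo_tool --angular '[[0,0,0],[0,0,0],[0,0,0]]' --slide '[[0.5,-2,0],[0.7,-2.7,0],[0.7,-2.7,0]]' --grip '[-1,-1,-1]'

```text
time: 19.48
tool_pos: [436.3, -213.6, 152.5]
tcp_rot: [-3.139, 0.209, 0.254]
contact_force: [-1.4, 9.9, 6.1]
grip_width: 8.6
```

servo_tool --angular '[[0,0,0],[0,0,0],[0,0,0]]' --slide '[[0.5,-2,0],[0.7,-2.7,0.2],[0.7,-2.7,0.2]]' --grip '[-1,-1,-1]'

```text
time: 19.73
tool_pos: [436.9, -216.2, 152.5]
tcp_rot: [-3.139, 0.209, 0.254]
contact_force: [-0.8, 9.9, 5.1]
grip_width: 8.7
```

servo_tool --angular '[[0,0,0],[0,0,0],[0,0,0]]' --slide '[[0.5,-2,0],[0.6,-2.2,0],[0.6,-2.2,0]]' --grip '[-1,-1,-1]'

```text
time: 19.98
tool_pos: [437.5, -218.4, 152.4]
tcp_rot: [-3.139, 0.21, 0.254]
contact_force: [-0.2, 9.6, 4.0]
grip_width: 8.9
```

servo_tool --angular '[[0,0,0],[0,0,0],[0,0,0]]' --slide '[[0.3,-1.2,0],[0.5,-2,-0.2],[0.5,-2,-0.2]]' --grip '[-1,-1,-1]'

```text
time: 20.23
tool_pos: [438.0, -220.4, 152.2]
tcp_rot: [-3.139, 0.21, 0.254]
contact_force: [-0.8, 10.1, 3.8]
grip_width: 8.8
```

servo_tool --angular '[[0,0,0],[0,0,0],[0,0,0]]' --slide '[[0.3,-1.2,0],[0.4,-1.6,-0.2],[0.4,-1.6,-0.2]]' --grip '[-1,-1,-1]'

```text
time: 20.48
tool_pos: [438.4, -221.9, 151.9]
tcp_rot: [-3.138, 0.21, 0.254]
contact_force: [0.2, 9.8, 4.5]
grip_width: 8.7
```

servo_tool --angular '[[0,0,0],[0,0,0],[0,0,0]]' --slide '[[0.3,-1.2,-0.2],[0.4,-1.6,-0.3],[0.4,-1.6,-0.3]]' --grip '[-1,-1,-1]'

```text
time: 20.73
tool_pos: [438.8, -223.3, 151.6]
tcp_rot: [-3.138, 0.209, 0.254]
contact_force: [0.2, 10.9, 3.2]
grip_width: 9.0
```

servo_tool --angular '[[0,0,0],[0,0,0],[0,0,0]]' --slide '[[0.3,-1.2,-0.2],[0.4,-1.6,-0.3],[0.4,-1.6,-0.3]]' --grip '[-1,-1,-1]'

```text
time: 20.98
tool_pos: [439.1, -224.4, 151.4]
tcp_rot: [-3.137, 0.21, 0.255]
contact_force: [0.8, 13.6, 5.5]
grip_width: 8.6
```

servo_tool --angular '[[0,0,0],[0,0,0],[0,0,0]]' --slide '[[0.1,-0.5,-0.1],[0.2,-0.8,-0.2],[0.2,-0.8,-0.2]]' --grip '[-1,-1,-1]'

```text
time: 21.23
tool_pos: [439.2, -225.0, 151.3]
tcp_rot: [-3.137, 0.21, 0.255]
contact_force: [-0.7, 14.1, 6.5]
grip_width: 8.9
```

Run:
```python
from h import *
c=wcap("w14")
cv2.imwrite("pics/w14c.png",cv2.resize(c["img"][100:320,140:420],None,fx=2.8,fy=2.7,interpolation=cv2.INTER_CUBIC))
from plant import bot
k=bot.capture("scene"); np.savez("scene14.npz",**k); cv2.imwrite("pics/s14.png",cv2.resize(k["img"][120:250,200:380],None,fx=4.4,fy=4.4,interpolation=cv2.INTER_CUBIC))
```

```text
21.2333 [ 439.2 -225.   151.3] [-3.1369  0.2096  0.2547] [-0.7 14.1  6.5] [ 0.002 -0.     0.001 -0.001 -0.002  0.001]
```

View pics/w14c.png

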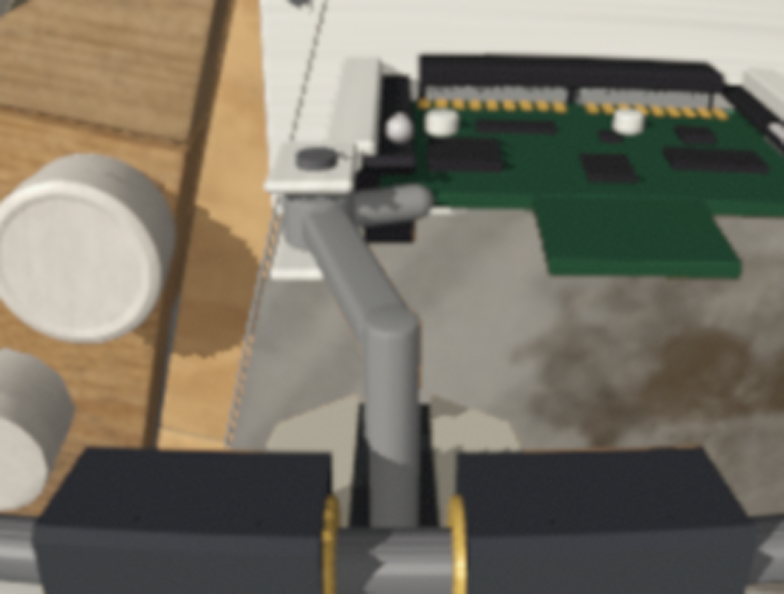

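View pics/s14.png

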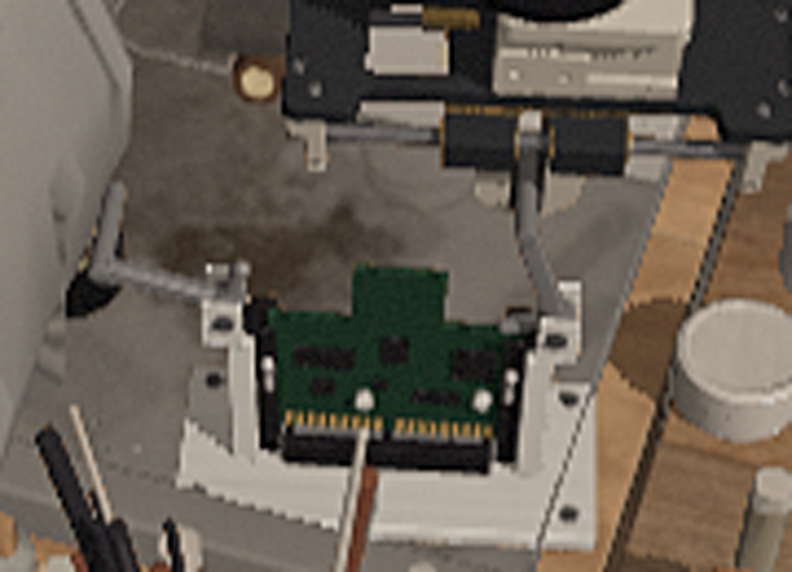

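servo_tool --angular '[[0,0,0],[0,0,0],[0,0,0]]' --slide '[[0.1,-0.5,-0.1],[0.2,-0.9,-0.3],[0.2,-0.9,-0.3]]' --grip '[-1,-1,-1]'

```text
time: 21.58
tool_pos: [439.4, -225.5, 151.2]
tcp_rot: [-3.136, 0.21, 0.255]
contact_force: [-0.9, 15.9, 8.1]
grip_width: 9.1
```

servo_tool --angular '[[0,0,0],[0,0,0]]' --slide '[[0.1,-0.4,-0.1],[0.1,-0.4,-0.1]]' --grip '[-1,-1]'

```text
time: 21.75
tool_pos: [439.4, -225.9, 151.1]
tcp_rot: [-3.136, 0.21, 0.255]
contact_force: [-1.2, 15.0, 7.9]
grip_width: 8.9
```

servo_tool --angular '[[0,0,0],[0,0,0],[0,0,0],[0,0,0],[0,0,0],[0,0,0]]' --slide '[[-0.3,1.2,0.5],[-0.6,2.4,1],[-0.6,2.4,1],[-0.6,2.4,1],[-0.6,2.4,1],[-0.6,2.4,1]]' --grip '[-1,-1,-0.3,-0.3,-0.3,-0.3]'

```text
time: 22.25
tool_pos: [439.6, -227.1, 151.8]
tcp_rot: [3.14, 0.209, 0.254]
contact_force: [-1.5, 0.4, 0.2]
grip_width: 29.6
```

servo_tool --angular '[[0,0,0],[0,0,0],[0,0,0],[0,0,0],[0,0,0]]' --slide '[[0,0,8],[0,0,25],[0,0,50],[0,0,60],[0,0,60]]' --grip '[-0.3,-0.3,0,0.2,0.2]'

```text
time: 22.67
tool_pos: [440.7, -227.4, 214.4]
tcp_rot: [3.137, 0.205, 0.253]
contact_force: [-0.2, -0.5, -0.3]
grip_width: 47.8
```

Run:
```python
from h import *
c=wcap("w15")
cv2.imwrite("pics/w15c.png",cv2.resize(c["img"][60:320,140:420],None,fx=2.8,fy=2.3,interpolation=cv2.INTER_CUBIC))
from plant import bot
k=bot.capture("scene"); np.savez("scene15.npz",**k); cv2.imwrite("pics/s15.png",cv2.resize(k["img"][120:250,200:380],None,fx=4.4,fy=4.4,interpolation=cv2.INTER_CUBIC))
```

```text
22.6667 [ 440.7 -227.4  214.4] [3.1368 0.2053 0.2531] [-0.2 -0.5 -0.3] [ 0.001  0.036  0.063  0.004 -0.051  0.008]
```

View pics/s15.png

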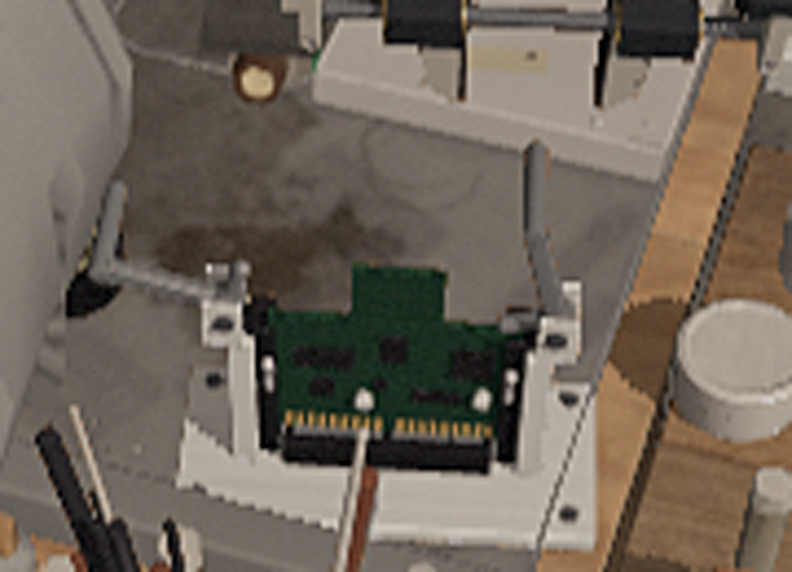

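servo_tool --angular '[[1.5,-5.8,0],[3.02,-11.6,0],[3.02,-11.6,0]]' --slide '[[10,-7,10],[20,-15,20],[25,-20,25]]' --grip '[0.2,0.2,0.2]'

```text
time: 23.02
tool_pos: [463.8, -247.3, 236.7]
tcp_rot: [3.141, -0.004, 0.253]
contact_force: [0.2, -0.7, -0.3]
grip_width: 54.8
```

servo_tool --angular '[[0,0,7],[0,0,14],[0,0,21],[0,0,28],[0,0,35],[0,0,42],[0,0,49],[0,0,56],[0,0,63],[0,0,70]]' --slide '[[0,0,0],[0,0,0],[2,-5,0],[5,-15,0],[7,-25,0],[9,-35,0],[11,-45,0],[13,-55,0],[14,-65,0],[15,-75,0]]' --grip '[0.2,0.2,0.2,0.2,0.2,0.2,0.2,0.2,0.2,0.2]'

```text
time: 23.85
tool_pos: [479.0, -321.4, 234.7]
tcp_rot: [-3.139, -0.002, 1.482]
contact_force: [-0.4, -0.1, 0.6]
grip_width: 55.6
```

servo_tool --angular '[[0,0,7],[0,0,14],[0,0,21],[0,0,28],[0,0,35],[0,0,42],[0,0,49],[0,0,56],[0,0,63],[0,0,70]]' --slide '[[1,-10,0],[2,-20,0],[3,-32,0],[4,-44,0],[5,-56,0],[6,-66,0],[7,-73,0],[8,-73,0],[8,-73,0],[8,-73,0]]' --grip '[0.2,0.2,0.2,0.2,0.2,0.2,0.2,0.2,0.2,0.2]'

```text
time: 24.68
tool_pos: [487.0, -394.1, 234.4]
tcp_rot: [3.14, -0.003, 2.703]
contact_force: [-0.3, -0.1, -0.3]
grip_width: 55.1
```

servo_tool --angular '[[0,0,7],[0,0,14],[0,0,21],[0,0,28],[0,0,35],[0,0,40],[0,0,40],[0,0,40],[0,0,40]]' --slide '[[0,0,0],[0,0,0],[0,0,0],[0,0,-10],[0,0,-30],[0,0,-50],[0,0,-65],[0,0,-70],[0,0,-70]]' --grip '[0.2,0.2,0.2,0.2,0.2,0.2,0.2,0.2,0.2]'

```text
time: 25.43
tool_pos: [486.5, -393.4, 163.8]
tcp_rot: [3.137, -0.003, -2.888]
contact_force: [-0.7, 1.1, -0.8]
grip_width: 55.1
```

Run:
```python
from h import *
c=wcap("w16")
cv2.imwrite("pics/w16c.png",cv2.resize(c["img"][60:320,140:420],None,fx=2.8,fy=2.3,interpolation=cv2.INTER_CUBIC))
T=c["T"]; gp=(T@np.r_[0,0,-19,1])[:3]
C=np.array([483.9,-267.8]);y=np.radians(14.6);ex=np.array([np.cos(y),np.sin(y)]);ey=np.array([-np.sin(y),np.cos(y)])
print(gp,(gp[:2]-C)@ex,(gp[:2]-C)@ey)
```

```text
25.4333 [ 486.5 -393.4  163.8] [ 3.1370e+00 -2.7000e-03 -2.8881e+00] [-0.7  1.1 -0.8] [ 0.002 -0.032 -0.048  0.001  0.026 -0.001]
[ 486.56655048 -393.48229299  182.82318441] -29.10020958592322 -122.29606316112077
```

View pics/w16c.png

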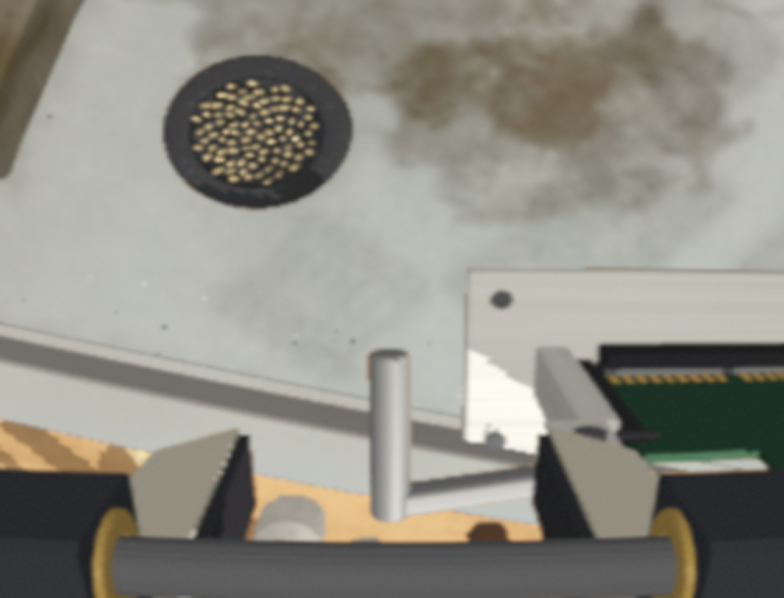

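servo_tool --angular '[[0,0,0],[0,0,0],[0,0,0],[0,0,0],[0,0,0],[0,0,0],[0,0,0],[0,0,0],[0,0,0],[0,0,0]]' --slide '[[1.3,-1.1,-15],[1.3,-1.1,-32],[1.3,-1.1,-48],[1.3,-1.1,-58],[1.3,-1.1,-58],[1.3,-1.1,-58],[1.3,-1.1,-58],[1.3,-1.1,-58],[1.3,-1.1,-58],[1.3,-1.1,-58]]' --grip '[0.2,0.2,0.2,0.2,-0.3,-0.4,-0.5,-0.5,-0.5,-0.5]'

```text
time: 26.32
tool_pos: [489.1, -395.7, 109.4]
tcp_rot: [-3.141, 0.001, -2.887]
contact_force: [-0.3, -0.1, -0.1]
grip_width: 24.2
```

Run:
```python
from h import *
c=wcap("w17")
cv2.imwrite("pics/w17c.png",cv2.resize(c["img"][60:320,140:420],None,fx=2.8,fy=2.3,interpolation=cv2.INTER_CUBIC))
```

```text
26.3167 [ 489.1 -395.7  109.4] [-3.1406e+00  6.0000e-04 -2.8874e+00] [-0.3 -0.1 -0.1] [ 0.001  0.003  0.006  0.    -0.002  0.   ]
```

View pics/w17c.png

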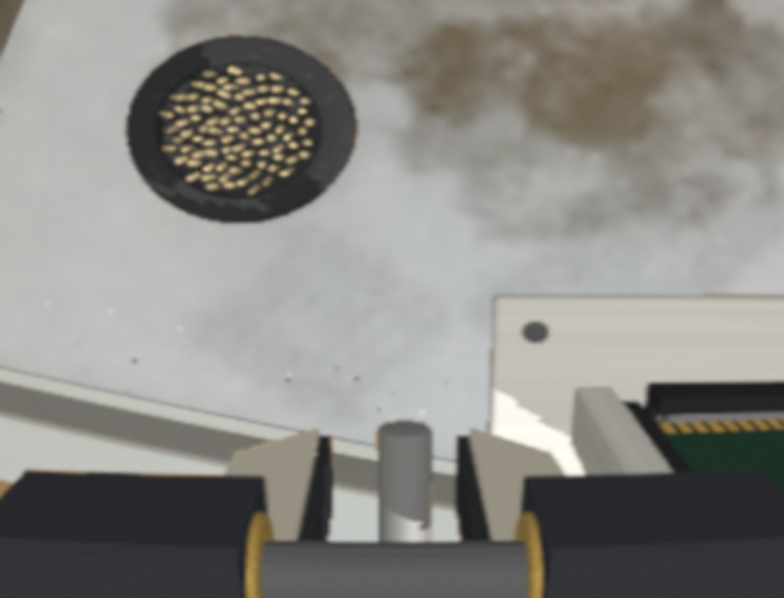

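servo_tool --angular '[[0,0,0],[0,0,0],[0,0,0],[0,0,0],[0,0,0],[0,0,0],[0,0,0]]' --slide '[[-0.5,1.8,-4],[-0.5,1.8,-4],[-0.5,1.8,-4],[-0.5,1.8,-4],[-0.5,1.8,-4],[-0.5,1.8,-4],[-0.5,1.8,-4]]' --grip '[-0.5,-1,-1,-1,-1,-1,-1]'

```text
time: 26.95
tool_pos: [488.3, -393.9, 104.6]
tcp_rot: [-3.141, 0.0, -2.888]
contact_force: [-0.6, -1.9, -2.0]
grip_width: 8.9
```

Run:
```python
from h import *
c=wcap("w18")
T=c["T"]; gp=(T@np.r_[0,0,-19,1])[:3]
C=np.array([483.9,-267.8]);y=np.radians(14.6);ex=np.array([np.cos(y),np.sin(y)]);ey=np.array([-np.sin(y),np.cos(y)])
print(gp,(gp[:2]-C)@ex,(gp[:2]-C)@ey)
t0=1.3
for t in [1.2,1.1,1.0,.9,.8,.7,.6,.5,.4,.3,.2,.1,0,-.1,-.2,-.3]:
    dr=-55*(np.sin(t)-np.sin(t0)); dz=55*(np.cos(t)-np.cos(t0)); print(t,(dr*ey).round(1),round(dz,1))
```

```text
26.95 [ 488.3 -393.9  104.6] [-3.1413  0.     -2.8875] [-0.6 -1.9 -2. ] [ 0.001  0.002  0.001  0.001 -0.     0.   ]
[ 488.33587775 -393.87459269  123.60245005] -27.486902094053185 -123.12168836740621
1.2 [-0.4  1.7] 5.2
1.1 [-1.   3.9] 10.2
1.0 [-1.7  6.5] 15.0
0.9 [-2.5  9.6] 19.5
0.8 [-3.4 13.1] 23.6
0.7 [-4.4 17. ] 27.4
0.6 [-5.5 21.2] 30.7
0.5 [-6.7 25.8] 33.6
0.4 [-8.  30.6] 35.9
0.3 [-9.3 35.6] 37.8
0.2 [-10.6  40.7] 39.2
0.1 [-12.  46.] 40.0
0 [-13.4  51.3] 40.3
-0.1 [-14.7  56.6] 40.0
-0.2 [-16.1  61.9] 39.2
-0.3 [-17.5  67. ] 37.8
```

servo_tool --angular '[[0,0,0],[0,0,0],[0,0,0],[0,0,0]]' --slide '[[-0.4,1.7,5.2],[-1.0,3.9,10.2],[-1.7,6.5,15.0],[-1.7,6.5,15.0]]' --grip '[-1,-1,-1,-1]'

```text
time: 27.33
tool_pos: [486.4, -386.5, 120.7]
tcp_rot: [3.141, -0.0, -2.887]
contact_force: [-1.1, -1.1, -1.8]
grip_width: 9.1
```

servo_tool --angular '[[0,0,0],[0,0,0],[0,0,0],[0,0,0],[0,0,0]]' --slide '[[-0.8,3.1,4.5],[-1.7,6.6,8.6],[-2.7,10.5,12.4],[-3.8,14.7,15.7],[-3.8,14.7,15.7]]' --grip '[-1,-1,-1,-1,-1]'

```text
time: 27.75
tool_pos: [482.7, -372.0, 136.6]
tcp_rot: [-3.141, 0.0, -2.887]
contact_force: [-0.8, -3.9, 0.6]
grip_width: 8.5
```

servo_tool --angular '[[0,0,0],[0,0,0],[0,0,0],[0,0,0]]' --slide '[[-1.2,4.6,2.9],[-2.5,9.4,5.2],[-3.8,14.4,7.1],[-3.8,14.4,7.1]]' --grip '[-1,-1,-1,-1]'

```text
time: 28.08
tool_pos: [479.2, -358.5, 144.1]
tcp_rot: [-3.139, 0.001, -2.887]
contact_force: [-2.3, -3.6, 5.3]
grip_width: 8.6
```

servo_tool --angular '[[0,0,0],[0,0,0],[0,0,0]]' --slide '[[-1.3,5.1,2.2],[-2.7,10.4,3.0],[-2.7,10.4,3.0]]' --grip '[-1,-1,-1]'

```text
time: 28.33
tool_pos: [476.4, -348.1, 147.2]
tcp_rot: [-3.139, 0.001, -2.887]
contact_force: [-1.8, -3.0, 5.3]
grip_width: 8.9
```

servo_tool --angular '[[0,0,0],[0,0,0],[0,0,0]]' --slide '[[-0.7,2.6,0.2],[-1.4,5.3,0.3],[-1.4,5.3,0.3]]' --grip '[-1,-1,-1]'

```text
time: 28.58
tool_pos: [475.2, -343.5, 147.7]
tcp_rot: [-3.138, 0.001, -2.887]
contact_force: [-2.6, -4.1, 7.7]
grip_width: 8.6
```

servo_tool --angular '[[0,0,0],[0,0,0],[0,0,0]]' --slide '[[-0.4,1.5,0.4],[-0.7,2.7,0.7],[-0.7,2.7,0.7]]' --grip '[-1,-1,-1]'

```text
time: 28.83
tool_pos: [474.5, -340.7, 147.9]
tcp_rot: [-3.138, 0.001, -2.888]
contact_force: [-1.4, -5.3, 4.3]
grip_width: 9.1
```

servo_tool --angular '[[0,0,0],[0,0,0],[0,0,0]]' --slide '[[-0.4,1.5,0],[-0.7,2.7,0],[-0.7,2.7,0]]' --grip '[-1,-1,-1]'

```text
time: 29.08
tool_pos: [473.8, -338.1, 148.0]
tcp_rot: [-3.138, 0.001, -2.888]
contact_force: [-1.9, -4.9, 5.6]
grip_width: 9.1
```

servo_tool --angular '[[0,0,0],[0,0,0],[0,0,0]]' --slide '[[-0.4,1.5,0],[-0.7,2.7,-0.1],[-0.7,2.7,-0.1]]' --grip '[-1,-1,-1]'

```text
time: 29.33
tool_pos: [473.3, -336.0, 148.0]
tcp_rot: [-3.137, 0.001, -2.888]
contact_force: [-0.2, -7.3, 4.6]
grip_width: 8.8
```

Pressing has begun; continuing in small steps.

servo_tool --angular '[[0,0,0],[0,0,0],[0,0,0]]' --slide '[[-0.4,1.5,0],[-0.7,2.7,-0.1],[-0.7,2.7,-0.1]]' --grip '[-1,-1,-1]'

```text
time: 29.58
tool_pos: [472.7, -333.7, 147.8]
tcp_rot: [-3.136, 0.001, -2.888]
contact_force: [-0.4, -8.1, 3.7]
grip_width: 8.8
```

servo_tool --angular '[[0,0,0],[0,0,0],[0,0,0]]' --slide '[[-0.4,1.5,0],[-0.6,2.2,-0.2],[-0.6,2.2,-0.2]]' --grip '[-1,-1,-1]'

```text
time: 29.83
tool_pos: [472.2, -331.9, 147.6]
tcp_rot: [-3.135, 0.001, -2.888]
contact_force: [-0.0, -10.4, 3.1]
grip_width: 9.3
```

servo_tool --angular '[[0,0,0],[0,0,0],[0,0,0]]' --slide '[[-0.4,1.5,0],[-0.5,2.0,-0.3],[-0.5,2.0,-0.3]]' --grip '[-1,-1,-1]'

```text
time: 30.08
tool_pos: [471.9, -330.6, 147.5]
tcp_rot: [-3.134, 0.002, -2.888]
contact_force: [-0.9, -12.2, 2.3]
grip_width: 8.9
```

servo_tool --angular '[[0,0,0],[0,0,0],[0,0,0]]' --slide '[[-0.2,0.8,-0.1],[-0.3,1.2,-0.2],[-0.3,1.2,-0.2]]' --grip '[-1,-1,-1]'

```text
time: 30.33
tool_pos: [471.8, -330.1, 147.4]
tcp_rot: [-3.133, 0.002, -2.888]
contact_force: [0.2, -14.8, 2.1]
grip_width: 8.8
```

servo_tool --angular '[[0,0,0],[0,0,0],[0,0,0]]' --slide '[[-0.2,0.8,-0.1],[-0.3,1.2,-0.2],[-0.3,1.2,-0.2]]' --grip '[-1,-1,-1]'

```text
time: 30.58
tool_pos: [471.7, -329.4, 147.4]
tcp_rot: [-3.131, 0.002, -2.888]
contact_force: [0.1, -16.8, 1.7]
grip_width: 8.7
```

Run:
```python
from h import *
c=wcap("w19")
cv2.imwrite("pics/w19c.png",cv2.resize(c["img"][60:320,140:420],None,fx=2.8,fy=2.3,interpolation=cv2.INTER_CUBIC))
from plant import bot
k=bot.capture("scene"); np.savez("scene19.npz",**k); cv2.imwrite("pics/s19.png",cv2.resize(k["img"][120:250,200:380],None,fx=4.4,fy=4.4,interpolation=cv2.INTER_CUBIC))
```

```text
30.5833 [ 471.7 -329.4  147.4] [-3.1314e+00  2.4000e-03 -2.8881e+00] [  0.1 -16.8   1.7] [-0.002  0.002  0.     0.     0.003 -0.002]
```

View pics/w19c.png

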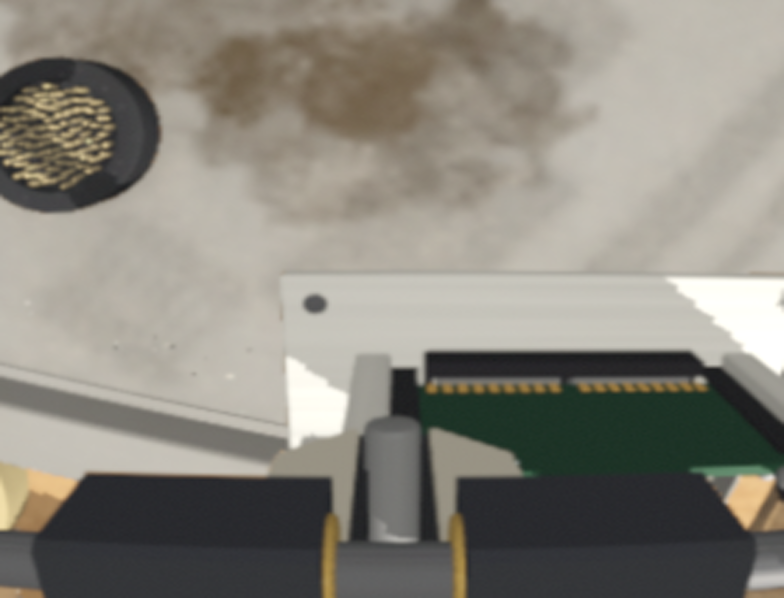

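View pics/s19.png

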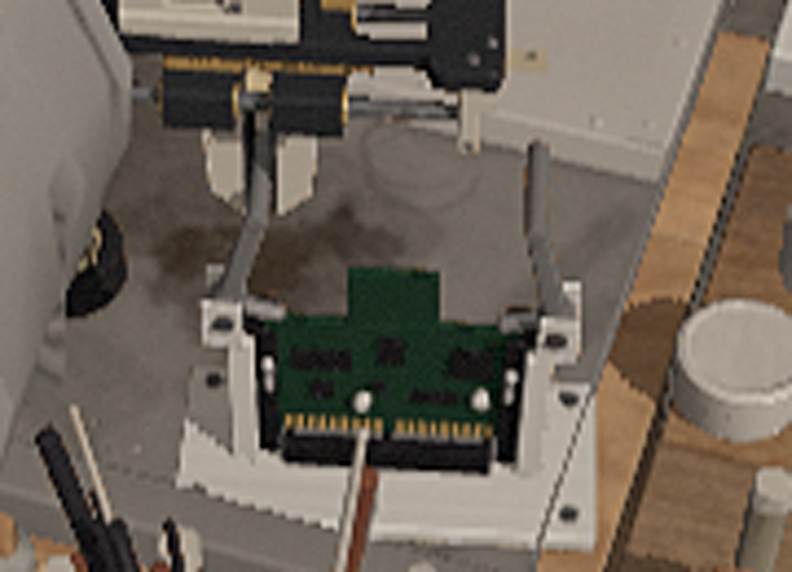

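Run:
```python
from h import *
from plant import bot
k=bot.capture("scene"); np.savez("scene20.npz",**k)
C=np.array([483.9,-267.8]);y=np.radians(14.6);ex=np.array([np.cos(y),np.sin(y)]);ey=np.array([-np.sin(y),np.cos(y)])
s=load("scene9")
for ry in(-15,15,-40,40):
    for z in(31.7+107,26.7+107) if abs(ry)<20 else (31.7+75,26.7+75):
        print(ry,z,proj(s,np.r_[C+ry*ey,z]).round(2))
for n in("scene9","scene15","scene19","scene20"):
    g=load(n)["img"].astype(float); gg=g[...,1]-g[...,2]  # green minus red
    out=[]
    for ry in(-15,0,15,-30,30):
        u,v=proj(s,np.r_[C+ry*ey,31.7+(107 if abs(ry)<20 else 75)]); u=int(round(u))
        col=gg[int(v)-9:int(v)+10,u-1:u+2].mean(1); 
        # subpixel crossing at 12
        i=np.where((col[:-1]<10)&(col[1:]>=10))[0]
        out.append([round(int(v)-9+j+(10-col[j])/(col[j+1]-col[j]),2) for j in i])
    print(n,out)
```

```text
-15 138.7 [281.63 179.5 ]
-15 133.7 [281.62 181.35]
15 138.7 [298.12 180.37]
15 133.7 [298.03 182.22]
-40 106.7 [268.19 190.36]
-40 101.7 [268.23 192.11]
40 106.7 [311.   192.65]
40 101.7 [310.86 194.4 ]
scene9 [[np.float64(178.44)], [np.float64(178.59)], [np.float64(179.49)], [np.float64(189.31)], [np.float64(191.53)]]
scene15 [[np.float64(179.78)], [np.float64(180.47)], [np.float64(181.22)], [np.float64(190.63)], [np.float64(193.5)]]
scene19 [[np.float64(180.43)], [np.float64(180.85)], [np.float64(181.52)], [np.float64(191.43)], [np.float64(193.6)]]
scene20 [[np.float64(180.46)], [np.float64(180.86)], [np.float64(181.5)], [np.float64(191.47)], [np.float64(193.62)]]
```

servo_tool --angular '[[0,0,0],[0,0,0],[0,0,0],[0,0,0],[0,0,0],[0,0,0],[0,0,0]]' --slide '[[0.3,-1.2,0.3],[0.6,-2.4,0.3],[0.6,-2.4,0.3],[0.6,-2.4,0.3],[0.6,-2.4,0.3],[0.6,-2.4,0.3],[0.6,-2.4,0.3]]' --grip '[-1,-1,-0.3,-0.3,-0.3,-0.3,-0.3]'

```text
time: 31.32
tool_pos: [470.8, -326.4, 145.3]
tcp_rot: [3.14, -0.001, -2.887]
contact_force: [0.7, -0.7, -0.1]
grip_width: 31.6
```

servo_tool --angular '[[0,0,0],[0,0,0],[0,0,0],[0,0,0],[0,0,0],[0,0,0],[0,0,0],[0,0,0]]' --slide '[[0,0,8],[0,0,25],[0,0,50],[0,0,75],[0,-20,90],[0,-50,90],[0,-80,90],[0,-80,90]]' --grip '[-0.3,-0.3,-0.3,0,0.2,0.2,0.2,0.2]'

```text
time: 31.98
tool_pos: [470.3, -411.7, 235.9]
tcp_rot: [-3.139, -0.0, -2.89]
contact_force: [-0.3, 1.1, -0.2]
grip_width: 54.1
```

Run:
```python
from h import *
from plant import bot
k=bot.capture("scene"); np.savez("scene21.npz",**k); cv2.imwrite("pics/s21.png",cv2.resize(k["img"][120:250,200:380],None,fx=4.4,fy=4.4,interpolation=cv2.INTER_CUBIC))
t=bot.capture("top"); cv2.imwrite("pics/t21.png",t["img"]); np.savez("top21.npz",**t)
o=bot.get_obs(); print(o["time"],o["contact_force"],o["tool_pos"],o["dq"].round(3))
C=np.array([483.9,-267.8]);y=np.radians(14.6);ex=np.array([np.cos(y),np.sin(y)]);ey=np.array([-np.sin(y),np.cos(y)])
s=load("scene9")
for n in("scene9","scene20","scene21"):
    g=load(n)["img"].astype(float); gg=g[...,1]-g[...,2]
    out=[]
    for ry in(-15,-8,0,8,15,-27,-30,27,30):
        u,v=proj(s,np.r_[C+ry*ey,31.7+(107 if abs(ry)<20 else 75)]); u=int(round(u))
        col=gg[int(v)-9:int(v)+10,u-1:u+2].mean(1)
        i=np.where((col[:-1]<10)&(col[1:]>=10))[0]
        out.append([round(float(int(v)-9+j+(10-col[j])/(col[j+1]-col[j])),2) for j in i])
    print(n,out)
for nm,k in(("s",k),("t",t)):
    X=cloud(k); d=X[...,:2]-C; rx=d@ex; ry=d@ey
    for sg in(1,-1):
        m=(rx>-45)&(rx<-12)&(sg*ry>30)&(sg*ry<100)&(X[...,2]>140)&(X[...,2]<185)
        if m.sum(): print(nm,sg,m.sum(),(sg*ry[m]).mean().round(1),X[...,2][m].mean().round(1))
```

```text
32.0833 [-0.05813281  0.26690936 -0.30233072] [ 470.63568834 -407.61216601  235.33517564] [ 0.029 -0.019  0.03   0.006 -0.003  0.004]
scene9 [[178.44], [178.19], [178.59], [179.38], [179.49], [189.46], [189.31], [191.55], [191.53]]
scene20 [[180.46], [180.45], [180.86], [181.27], [181.5], [191.48], [191.47], [193.53], [193.62]]
scene21 [[180.45], [180.44], [180.66], [181.21], [181.55], [191.45], [191.45], [193.31], [193.64]]
s 1 64 55.9 167.1
s -1 64 60.7 166.8
t 1 117 54.5 167.3
```

View pics/s21.png

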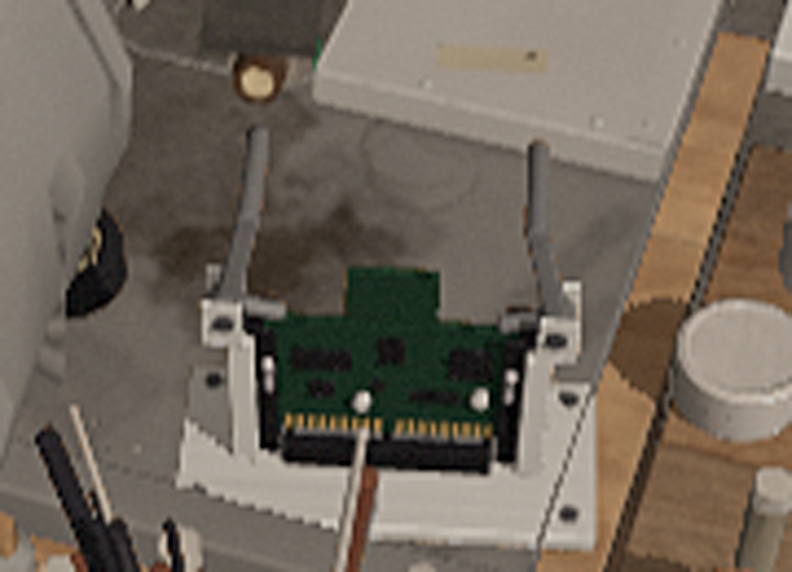

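View pics/t21.png

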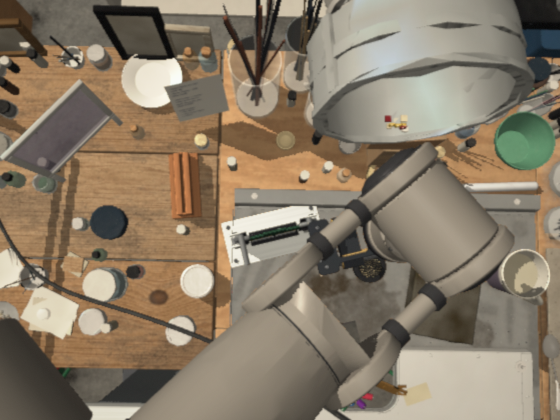

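Run:
```python
from plant import bot
print(bot.close_job())
```

```text
the job is handed in; nothing more can be done
None
```

I took the card from the stand and slid it down both guides. It met the contact strip at about 28 mm above the rack's underside, with roughly 11 N of pressure, and I let go there. I then swung the left lever in, and after it the right, and handed the job in at about 32 s with the gripper clear of everything.

**Last checks**
- **Card:** In the scene camera its top edges dropped about 5.4 to 6 mm on both sides, to within about 0.8 mm. That fits the 5 mm travel to fully home, and the edges did not move when I let go.
- **Levers:** Both rest at about −0.2 rad and look symmetric. The push rose from about 8–10 N while seating to 15–17 N at the end. The rise was gradual, with slight creep, so "stopped firmly" is my judgement from the force, the lever angles and the pictures. I did not go back and press the left lever again.
- **Bystanders:** The last top view shows nothing visibly shifted near the work, though I did not measure them.

**What disagreed:** My estimates of the rack's middle differed by about 2–4 mm between cameras along its length. The card's sideways position in the guides is therefore known only to about that, against the 5 mm limit.

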